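Fetch the wooden micrometer case from under the slide box

TASK

The flat wooden case lies part way under the blue-grey slide box on its riser, and a black-lidded pot and a cream bottle stand in front of it: stand both of them on the dark pad first, then draw the wooden case straight out without shifting the slide box, and lay it flat in the middle of the green mat, along the mat. With the wooden case there, stand the pot back on the middle of the blue coaster and the bottle back on the middle of the orange coaster, let go of everything and leave the slide box where it was. Keep the pot and the bottle upright all the time.

Things in the scene. Friction and masses are not known exactly. Their poses are not given: they have to be found in the camera images.
- riser: low fixed white-and-aluminium riser, 100 (x) x 170 (y) mm; origin on the work surface under its middle, +x into the riser (towards the wall); its open front faces its -x. Rails 65 to 79 mm either side of the middle carry the slide box 21 mm up; between them a 3 mm floor plate, with a tongue 26 mm wide reaching 105 mm in front of the origin, carries the wooden case
- wood_case_mid (a point): centre (half-way up) of the loose flat wooden case, 34 (x) x 85 (y) x 14 (z) mm, 60 g. It lies on the riser's 3 mm floor, its long axis y along the riser's x, the near 43 mm sticking out in front of the slide box, the rest beneath it with 4 mm of air above; draw it out 43 mm or more along the riser's -x. Grasp the part that sticks out, across the 34 mm width
- slide_case_mid (a point): centre (half-way up) of the blue-grey slide box, loose, closed, 177 (x) x 100 (y) x 49 (z) mm, resting across the riser's rails with its long axis x along the riser's y; its top is 70 mm above the work surface. It must stay where it is
- pot_mid (a point): centre (half-way up) of the pot, a loose upright grey cylinder with a black screw lid, 42 mm in diameter, 53 mm high, z up. It stands on the blue coaster
- bottle_mid (a point): centre (half-way up) of the bottle, loose, upright, cream-coloured with a black cap: body 35 mm in diameter and straight up to about 40 mm above its foot, then a shoulder, cap 23 mm in diameter, 68 mm high in all, z up. It stands on the orange coaster
- blue_coaster: blue disc fixed to the work surface, 56 mm in diameter, 2 mm thick; origin at the middle of its underside. The pot's place
- orange_coaster: orange disc fixed to the work surface, 56 mm in diameter, 2 mm thick; origin at the middle of its underside. The bottle's place. The two coasters lie side by side 68 mm apart, 124 mm in front of the riser's origin; either one may be on the left
- dark_pad: near-black rubber pad, fixed, 80 (x) x 140 (y) mm, its top 6 mm above the work surface; origin at the middle of its underside on the work surface. Room for the pot and the bottle side by side along its y. Of the pad and the green mat one lies on the open bench, the other in the middle of a shallow empty grey tray (floor 3 mm, rim 23 mm high, 60 mm or more from the pad's middle)
- green_mat: green mat, fixed, 70 (x) x 120 (y) mm, its top 6 mm above the work surface; origin at the middle of its underside on the work surface, long axis y. The wooden case is to lie on its middle, long axes parallel (either way round)
Not all that is in view belongs to the job. Of the things that look like the part that bears wood_case_mid, the smaller one is meant. Leave any purple look-alike of the part that bears pot_mid alone.

How it is judged:
By the outcome, as a careful person would: the job done as asked, in the order asked, and still so for the second after the job is handed in, with the robot touching nothing.
It also fails if it takes over 136 s, if anything falls off the work surface, if the arm or the gripper's body presses on something with over 40 N, if the wrist force passes 120 N, or if a joint passes its speed limit or range.

ROBOT

A 6-joint arm with a two-finger parallel gripper is mounted at the origin on the work surface; the furniture and walls round the work are solid. World frame = base frame: x ahead of the robot, y to its left, z up, the work surface at z = 0. Lengths are in m, angles in rad, forces in N, time in s.
With the tool pointing down it reaches from about 0.375 to 0.9 m from the base axis. Payload 3.1 kg.
Tool frame: the origin (TCP) lies on the centre line of the jaws, within the pads' length; the fingertips stand 25 mm ahead of it and the grasp point (between the pads) lies 6 mm ahead of it (robot.nose_length is the y of the fingertips in the tool frame, in m); y points along the fingers, z is the direction in which the jaws open and shut, and the axes are right-handed (so a half turn about y gives the same grasp; the last joint's range is limited). The gripper opens to 87 mm and grips with 3 to 60 N. Pads are 19 mm wide; open, the fingers measure 117 mm over their backs; the gripper's body (75 mm by 190 mm) begins 51 mm behind the grasp point.
Start: joints at [-1.409, 0.527, 1.433, -0, 1.181, -0.178], TCP at [0.209, -0.589, 0.215] pointing down, gripper open.
Joint ranges: [-3.08, 3.08], [-0.75, 2.2], [0.22, 2.44], [-1.43, 4.57], [0, 2.65], [-2.85, 2.85]. Speed limits (rad/s): [2.79, 2.79, 3.14, 3.14, 3.14, 3.14].

INTERFACE

Orientations are given as a unit quaternion [x, y, z, w].
In Python, from rig import robot, eyes, ticket gives the robot as it stands.
- The arm moves only by the tool play_rows, never from a script. Its argument "series" is a list of rows, each a list of 7 numbers: the opening, from 0 (shut) to 1 (fully open), then the shift along the tool's x, y, z scaled (see below), then the turn, a rotation vector about the tool's x, y, z scaled (see below). In form: [[claw, dx, dy, dz, ax, ay, az], ...]. A call has 1 to 12 rows; each row shifts and turns the commanded pose from where the row before left it, along the tool's axes as they then stand; what a row does not reach is not made up. The controller multiplies each number of a shift by 100 mm and each number of a turn by 180 degrees. A row lasts 1/12 s, in which the tool goes at most 41.7 mm and 7.16 degrees, less where a joint would pass 70% of its speed; a pose out of reach is approached as far as the arm can. A call with a number of a shift or a turn outside -1 to 1 is refused whole. A call with a gripper value outside its range is refused whole. The fingers move at their own pace and stop on an object; "grip_force" is the grip in N (left out, the last holds). Time passes only in rows, so rows that do not move let the fingers close. It gives the time, the measured TCP pose, the force and the opening at its end, in the units of the state.
- robot.get_obs(): the state, without advancing time (a new reading comes with each control period).
- eyes.camera(name): name is "scene" or "top" or "wrist"; returns the picture (400x640x3 uint8, red, green, blue); there is no depth.
- eyes.camera_params(name): a dict with "K" (3x3 intrinsics, pixels), "D" ([k1, k2, p1, p2, k3] as OpenCV has them; the pictures are not rectified), "rvec" (rotation vector, rad) and "tvec" (3), from world to camera coordinates, as OpenCV has them. Camera axes: x right, y down, z forward; pixel columns grow to the right and rows downward; lengths in m; the calibration is good to about 2 mm. A picture is of the moment at which its call begins: read the wrist's pose just before it. camera_params takes no time and is no camera call; for the wrist camera it gives the pose at the moment of the call.
- ticket.hand_in(): hands the job in, once; it reports no verdict.
The state is a dict: "time": time; "q": joint angles; "joint_velocities": joint speeds; "joint_torque": joint torques, N m; "position": TCP position; "tool_rot": TCP orientation; "ft_force": force on the tool from outside, world axes, zero at the start; "moment": the same for the moment, N m; "grip_width": finger opening in m.
Only numpy, scipy, OpenCV 4.12 (cv2) and the standard library are available. Lean on these libraries where they do the work, as an engineer would, in place of code of your own. Each camera call takes 0.05 s, during which the arm holds its last target.

## Working session

There is one attempt and no reset: what is moved stays moved. The work goes in short steps, Python scripts to look and compute and a tool call to move; the robot and the scene stay as the last step left them, time stands still between calls to the robot, and variables do not carry over. Pictures are saved under pics/ and viewed, and the job is handed in when it is done.

Besides the shell and the picture viewer there is one more tool, called after "Emit:" as name(argument=value, ...) on one line, values as JSON. play_rows: Moves the arm, as the interface text tells. Its arguments: {"type":"object","properties":{"series":{"type":"array","items":{"type":"array","items":{"type":"number"}}},"grip_force":{"type":"number"}},"required":["series"]}

```bash
ls; mkdir -p pics; python3 - <<'E'
from rig import robot, eyes, ticket
import cv2
o=robot.get_obs()
for k,v in o.items(): print(k,v)
for n in ("scene","top","wrist"):
    im=eyes.camera(n); cv2.imwrite(f"pics/{n}0.png",im[:,:,::-1])
    p=eyes.camera_params(n); print(n,p)
E
```

```text
pics
time 0.0
q [-1.40849512e+00  5.28479497e-01  1.43388772e+00 -1.59090651e-05
  1.18141173e+00 -1.78522521e-01]
joint_velocities [ 0.00051796 -0.0006106  -0.00033508 -0.00094855 -0.00085481  0.00166939]
joint_torque [ 1.31328718e-03 -4.40029407e+01 -1.76595891e+01  6.34506997e-02
  5.82030870e-02 -1.55038115e-04]
position [ 0.20880198 -0.58829604  0.21406811]
tool_rot [-0.11991798  0.69763655 -0.69609057  0.11992011]
ft_force [ 0.17367466  0.36074423 -0.8179296 ]
moment [-0.01545603 -0.01680998  0.02978452]
grip_width 0.08704032826088724
scene {'K': array([[375.58117879,   0.        , 317.35410759],
       [  0.        , 375.58117879, 199.74397361],
       [  0.        ,   0.        ,   1.        ]]), 'D': array([-0.02364442,  0.        ,  0.        ,  0.        ,  0.        ]), 'rvec': array([ 2.02631702, -1.04959901,  0.47913158]), 'tvec': array([-0.20616934,  0.27102263,  0.74028726])}
top {'K': array([[446.21191184,   0.        , 322.83878542],
       [  0.        , 446.21191184, 198.37125456],
       [  0.        ,   0.        ,   1.        ]]), 'D': array([-0.04562352,  0.        ,  0.        ,  0.        ,  0.        ]), 'rvec': array([ 2.05178236, -2.14130706,  0.2596413 ]), 'tvec': array([0.05123702, 0.41389759, 0.95485379])}
wrist {'K': array([[315.67524759,   0.        , 320.06934755],
       [  0.        , 315.67524759, 197.19268442],
       [  0.        ,   0.        ,   1.        ]]), 'D': array([-0.04044324,  0.        ,  0.        ,  0.        ,  0.        ]), 'rvec': array([-2.39367555,  1.69263617,  0.21359246]), 'tvec': array([-0.62446959, -0.02988761,  0.38926101])}
```

View pics/scene0.png

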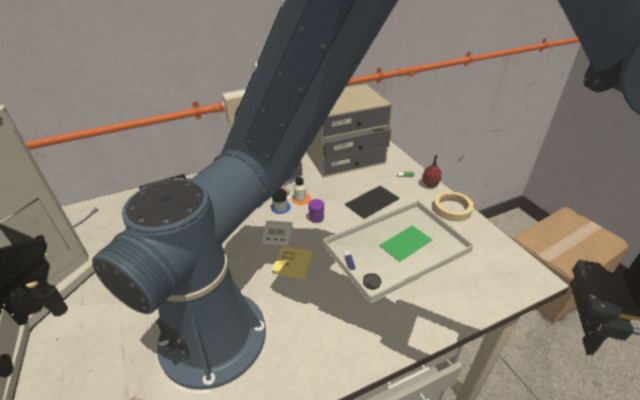

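View pics/top0.png

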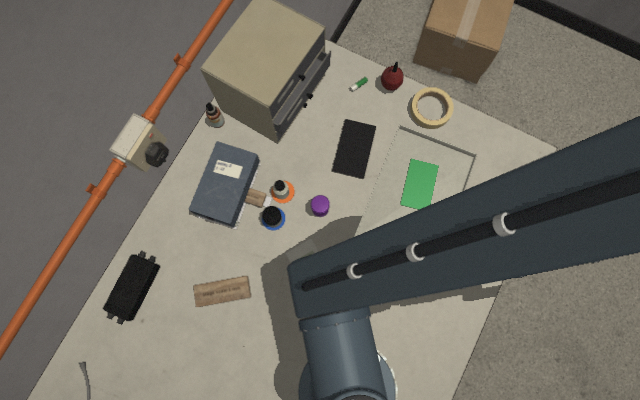

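View pics/wrist0.png

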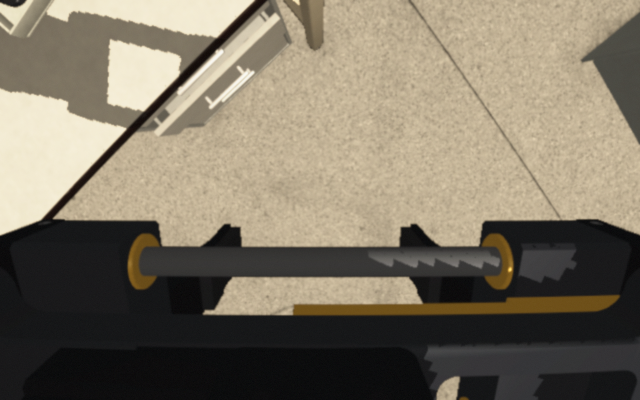

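The top view shows the slide box at (225,183), with the case tip sticking out at (257,198). The pot (272,217) stands on blue and the bottle (281,189) on orange. The dark pad is at (355,148) on the open bench and the green mat at (420,184) in the tray. There is a purple decoy at (320,205) and a second, larger wood block at (222,291). Next I'll measure these and enlarge the crop.

```bash
cat > h.py <<'E'
import numpy as np, cv2
from scipy.spatial.transform import Rotation as R
def ray(p,uv):
    uv=np.asarray(uv,float).reshape(-1,1,2)
    n=cv2.undistortPoints(uv,p["K"],p["D"]).reshape(-1,2)
    Rm=R.from_rotvec(p["rvec"]).as_matrix()
    d=np.c_[n,np.ones(len(n))]@Rm   # R^T d
    c=-Rm.T@p["tvec"]
    return c,d
def cast(p,uv,z):
    c,d=ray(p,uv); return c+d*((z-c[2])/d[:,2])[:,None]
def proj(p,X):
    return cv2.projectPoints(np.asarray(X,float).reshape(-1,3),p["rvec"],p["tvec"],p["K"],p["D"])[0].reshape(-1,2)
def blobs(mask,amin=30):
    n,l,s,c=cv2.connectedComponentsWithStats(mask.astype(np.uint8))
    return [(s[i],c[i],l==i) for i in range(1,n) if s[i,4]>=amin]
def rect(p,m,z):
    cs,_=cv2.findContours(m.astype(np.uint8),cv2.RETR_EXTERNAL,cv2.CHAIN_APPROX_NONE)
    k=max(cs,key=cv2.contourArea)
    w=cast(p,k.reshape(-1,2),z)[:,:2]*1000
    return cv2.minAreaRect(w.astype(np.float32)),w
E
python3 - <<'E'
import cv2,numpy as np
from h import *
from rig import eyes
im=cv2.imread("pics/top0.png"); p=eyes.camera_params("top")
print("cam",ray(p,[[320,200]])[0])
cv2.imwrite("pics/crop1.png",cv2.resize(im[120:330,170:350],None,fx=3.6,fy=2.8*1.0,interpolation=cv2.INTER_CUBIC)[:600])
h=cv2.cvtColor(im,cv2.COLOR_BGR2HSV); H,S,V=cv2.split(h)
def show(n,m,z,a=40):
    for s,c,mm in blobs(m,a):
        r,_=rect(p,mm,z); print(n,s[:5],np.round(c,1),[np.round(x,1) for x in r], np.round(cast(p,[c],z)[0]*1000,1))
show("green",(H>50)&(H<80)&(S>120),.006)
show("orange",(H>5)&(H<20)&(S>150),.002)
show("blue",(H>105)&(H<125)&(S>140),.002)
show("dark",(V<45),.006,150)
show("purple",(H>130)&(H<150)&(S>120),.05)
show("slide",(H>105)&(H<125)&(S>50)&(S<140)&(V>50)&(V<130),.07,400)
E
```

```text
cam [0.17731663 0.04525779 1.02576447]
green [ 401  159   37   49 1068] [419.3 181.1] [array([ 451.3, -198. ]), array([ 66.9, 115.9]), np.float64(72.6)] [ 458.8 -198.4    6. ]
orange [ 142    0   91  123 1448] [185.7  61. ] [array([824. , 369.6]), array([ 49.8, 395.1]), np.float64(60.8)] [806.7 370.5   2. ]
orange [   0  159  126  200 2509] [ 60.2 252.8] [array([325.1, 659.6]), array([ 50.7, 514.6]), np.float64(59.2)] [323. 650.   2.]
orange [272 181  22  22 148] [285.1 194.4] [array([444.6, 125.8]), array([43.8, 52.7]), np.float64(33.7)] [440.8 121.9   2. ]
blue [263 209  22  21  74] [276.5 221.9] [array([377.9, 145.7]), array([33.7, 50.7]), np.float64(37.8)] [375.6 143.4   2. ]
dark [331   0  30  43 254] [345.4  20.5] [array([907.4, -47.4]), array([ 16.1, 144.9]), np.float64(59.5)] [904.9 -46.9   6. ]
dark [ 514    0  126   60 1822] [582.8  26. ] [array([ 878.5, -670.8]), array([359.9,  49.8]), np.float64(59.8)] [ 870.4 -680.8    6. ]
dark [ 332  120   44   58 1676] [353.8 148.4] [array([548.9, -47.5]), array([ 76.8, 137. ]), np.float64(73.4)] [547.6 -47.3   6. ]
dark [146 143  22 
[... 308 characters left out ...]
ay([44. , 41.1]), np.float64(42.6)] [390.8 154.9   6. ]
dark [ 415  220   82   37 1195] [455.9 239. ] [array([ 316.8, -266.9]), array([ 36.8, 196.9]), np.float64(13.8)] [ 316.8 -270.3    6. ]
dark [354 248  55  27 652] [381.3 262.2] [array([272.5, -91.2]), array([ 31.4, 128.3]), np.float64(13.1)] [271.3 -93.5   6. ]
dark [ 103  254   57   70 2021] [131.3 287.5] [array([239.3, 475.2]), array([ 75.1, 160.1]), np.float64(64.4)] [237.2 475.3   6. ]
dark [301 268  48  23 479] [324.5 279.7] [array([238. ,  39.4]), array([ 24.7, 107.9]), np.float64(14.0)] [237.6  37.3   6. ]
purple [312 196  17  20 258] [319.7 204.8] [array([399.6,  40.6]), array([36. , 43.7]), np.float64(87.6)] [401.2  41.2  50. ]
```

View pics/crop1.png

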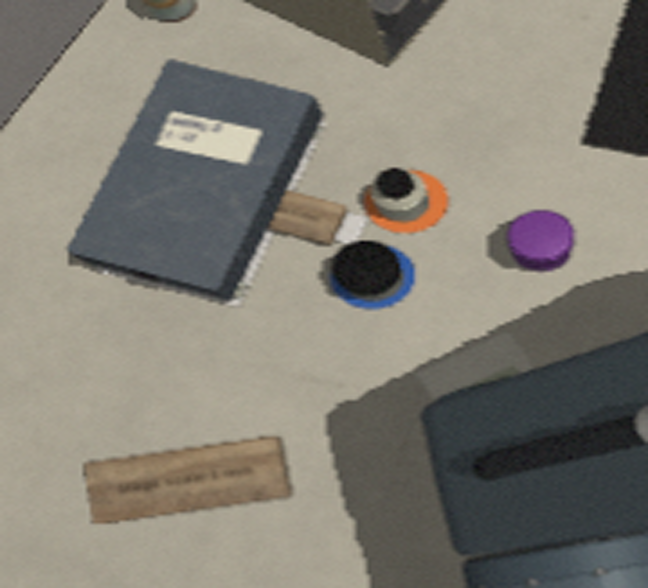

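```bash
python3 - <<'E'
import cv2,numpy as np
from h import *
from rig import eyes,robot
im=cv2.imread("pics/top0.png"); p=eyes.camera_params("top")
h=cv2.cvtColor(im,cv2.COLOR_BGR2HSV); H,S,V=[x.astype(int) for x in cv2.split(h)]
for (u,v) in [(215,165),(235,205),(205,200),(240,165),(262,198),(257,192),(285,190),(277,186),(272,215),(266,203)]: print((u,v),h[v,u])
# coaster ellipse -> world circle via hull fit at z=.002
def circ(m,z):
    r,w=rect(p,m,z); hull=cv2.convexHull(w.astype(np.float32)).reshape(-1,2)
    A=np.c_[2*hull,np.ones(len(hull))]; s=np.linalg.lstsq(A,(hull**2).sum(1),rcond=None)[0]
    return s[:2],np.sqrt(s[2]+s[0]**2+s[1]**2)
roi=np.zeros(H.shape,bool); roi[170:240,255:300]=1
for n,m in (("orange",(H>4)&(H<22)&(S>130)&roi),("blue",(H>100)&(H<128)&(S>110)&roi)):
    b=max(blobs(m,20),key=lambda b:b[0][4]); print(n,b[0],circ(b[2],.002))
roi[:]=0; roi[135:235,185:265]=1
m=(H>95)&(H<125)&(S>40)&(V<150)&roi
b=max(blobs(m,20),key=lambda b:b[0][4]); print("slide",b[0]); m2=cv2.morphologyEx(b[2].astype(np.uint8),cv2.MORPH_CLOSE,np.ones((15,15)))
r,w=rect(p,m2,.07); print(r); print(cv2.boxPoints(r))
roi[:]=0; roi[180:220,240:275]=1
for s,c,mm in blobs((H>5)&(H<25)&(S>60)&roi,20):
    r,w=rect(p,mm,.017); print("case",s,r,cv2.boxPoints(r))
for n,q in (("lid",[[271.3,215.3]]),): print(cast(p,q,.055))
E
```

```text
(215, 165) [ 26  24 159]
(235, 205) [104  29  97]
(205, 200) [102  27  94]
(240, 165) [ 90   7 108]
(262, 198) [ 16  86 142]
(257, 192) [ 17  80 156]
(285, 190) [ 24  37 174]
(277, 186) [45 16 31]
(272, 215) [90 28 27]
(266, 203) [ 22  14 201]
orange [271 181  23  22 163] (array([448.58743761, 128.40240939]), np.float64(26.53817774356969))
blue [262 208  23  22 108] (array([384.87965486, 151.26501032]), np.float64(26.318355547060534))Traceback (most recent call last):
  File "<stdin>", line 17, in <module>
ValueError: max() iterable argument is empty
```

```bash
python3 - <<'E'
import cv2,numpy as np
from h import *
from rig import eyes,robot
im=cv2.imread("pics/top0.png"); p=eyes.camera_params("top")
h=cv2.cvtColor(im,cv2.COLOR_BGR2HSV); H,S,V=[x.astype(int) for x in cv2.split(h)]
roi=np.zeros(H.shape,bool)
roi[130:235,180:265]=1
m=(H>85)&(V<125)&(V>55)&roi
b=max(blobs(m,20),key=lambda b:b[0][4]); print("slide",b[0]); m2=cv2.morphologyEx(b[2].astype(np.uint8),cv2.MORPH_CLOSE,np.ones((15,15)))
m2=cv2.morphologyEx(m2,cv2.MORPH_OPEN,np.ones((7,7)))
cv2.imwrite("pics/m.png",cv2.resize(np.where(m2[120:240,170:300,None]>0,im[120:240,170:300]//2+[100,0,0],im[120:240,170:300]).astype(np.uint8),None,fx=4,fy=4))
r,w=rect(p,m2,.07); print(r); print(cv2.boxPoints(r))
roi[:]=0; roi[180:220,240:275]=1
for s,c,mm in blobs((H>5)&(H<25)&(S>50)&(V>90)&roi,20):
    r,w=rect(p,mm,.017); print("case",s,r,cv2.boxPoints(r))
print(cast(p,[[271.3,215.3]],.055))
for n,mm in (("capb",(V<70)),):
  roi[:]=0; roi[175:200,270:292]=1
  for s,c,k in blobs(mm&roi,15): print(s,c,cast(p,[c],.070))
o=np.array([448.6,128.4]);bl=np.array([384.9,151.3])
d=(o-bl)/np.linalg.norm(o-bl); x=np.array([-d[1],d[0]]); mid=(o+bl)/2
print("riser y dir",d,"x",x, "origin",mid+124*x,"casecen",mid+124*x-x*(93-42.5), "near end",mid+x*(124-93))
E
```

```text
slide [ 189  142   70   85 3171]
((455.815185546875, 250.74481201171875), (109.75447845458984, 173.54637145996094), 69.04380798339844)
[[355.1546  230.53226]
 [517.2216  168.4627 ]
 [556.47577 270.95737]
 [394.40875 333.02692]]
case [271 186   4  15  44] ((441.65771484375, 150.01669311523438), (7.018033981323242, 33.896629333496094), 89.13314819335938) [[424.65823 146.76448]
 [458.551   146.25166]
 [458.6572  153.2689 ]
 [424.76443 153.78172]]
case [245 188  21  20 272] ((433.2022705078125, 190.3892364501953), (44.527103424072266, 35.24872970581055), 68.94196319580078) [[408.7553  175.94519]
 [441.65002 163.27985]
 [457.64923 204.83328]
 [424.75452 217.49863]]
[[0.38065111 0.14956739 0.055     ]]
[274 180  11  11  85] [279.18823529 185.12941176] [[0.44516467 0.12936913 0.07      ]]
riser y dir [ 0.94103798 -0.33830094] x [0.33830094 0.94103798] origin [458.6993162  256.53870927] casecen [441.61511888 209.01629138] near end [427.23732905 169.02217732]
```

View pics/m.png

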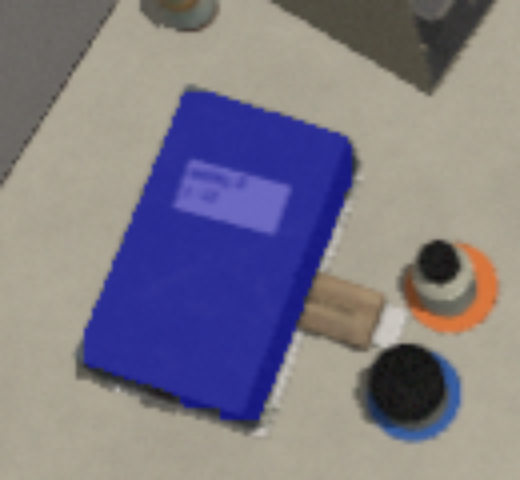

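```bash
python3 - <<'E'
import numpy as np
from h import *
from rig import eyes,robot
o=robot.get_obs(); M=R.from_quat(o["tool_rot"]).as_matrix(); print(np.round(M,3)); print("zdir deg",np.degrees(np.arctan2(M[1,2],M[0,2])))
p=eyes.camera_params("wrist"); c,d=ray(p,[[320,200]]); print("cam in tool",M.T@(c-o["position"]),M.T@d[0])
E
```

```text
[[-0.942 -0.     0.334]
 [-0.334  0.002 -0.942]
 [-0.    -1.    -0.002]]
zdir deg -70.4751566574858
cam in tool [-0.06610768 -0.16933051  0.00041076] [ 2.55247735e-01  9.66916491e-01 -4.77283652e-04]
```

```bash
cat > plan.py <<'E'
# plan.py x y z zdir tilt n  (mm, deg): prints rows from measured pose to target in n rows (tilt: lean about tool z)
import sys,json
from h import *
from rig import robot
def go(pos,M,wps,claw):
    rows=[]
    for (x,y,z,zd,tilt,n) in wps:
        a=np.radians(zd); zz=np.array([np.cos(a),np.sin(a),0]); yy=np.array([0,0,-1.]); xx=np.cross(yy,zz)
        T=np.c_[xx,yy,zz]@R.from_euler('z',tilt,degrees=True).as_matrix()
        n=int(n); tgt=np.array([x,y,z])/1000
        for i in range(n):
            d=(tgt-pos)/(n-i); s=M.T@d
            rv=R.from_matrix(M.T@T).as_rotvec()/(n-i)
            row=[claw]+[round(v,3) for v in s/0.1]+[round(v,4) for v in rv/np.pi]
            pos=pos+M@(np.array(row[1:4])*0.1); M=M@R.from_rotvec(np.array(row[4:])*np.pi).as_matrix()
            rows.append(row)
    return rows
if __name__=="__main__":
    o=robot.get_obs(); a=[float(v) for v in sys.argv[2:]]
    M=R.from_quat(o["tool_rot"]).as_matrix(); pos=np.array(o["position"])
    print("t",o["time"],np.round(pos*1000,1),"zdir",round(np.degrees(np.arctan2(M[1,2],M[0,2])),2),"down",np.round(M[:,1],3),"w",o["grip_width"],"F",np.round(o["ft_force"],1))
    wps=[a[i:i+6] for i in range(0,len(a),6)]
    r=go(pos,M,wps,float(sys.argv[1]))
    print(json.dumps(r).replace(" ","")); A=np.array(r)
    print(len(r),"max shift",100*np.linalg.norm(A[:,1:4],axis=1).max(),"turn",180*np.linalg.norm(A[:,4:],axis=1).max())
E
python3 plan.py 1 460 -250 215 -110.8 0 11;
```

```text
t 0.15 [ 208.8 -588.5  214.3] zdir -70.48 down [-0.     0.002 -1.   ] w 0.08700117327202525 F [0.8 0.2 0.6]
[[1.0,-0.318,-0.0,-0.214,0.0,0.0204,0.0],[1.0,-0.304,-0.0,-0.234,0.0001,0.0204,0.0],[1.0,-0.288,-0.0,-0.253,0.0,0.0204,0.0],[1.0,-0.271,-0.0,-0.27,0.0001,0.0204,0.0],[1.0,-0.254,-0.0,-0.287,0.0,0.0203,0.0],[1.0,-0.235,-0.001,-0.303,0.0,0.0204,0.0],[1.0,-0.215,-0.0,-0.317,0.0001,0.0203,0.0],[1.0,-0.194,-0.001,-0.33,0.0,0.0204,0.0],[1.0,-0.172,-0.001,-0.342,0.0001,0.0203,0.0],[1.0,-0.15,-0.0,-0.353,0.0,0.0204,0.0],[1.0,-0.128,-0.001,-0.361,0.0001,0.0203,0.0001]]
11 max shift 38.36300301071333 turn 3.672044117382034
```

Emit:
play_rows(series=[[1, -0.32, 0, -0.21, 0, 0.0204, 0], [1, -0.3, 0, -0.23, 0, 0.0204, 0], [1, -0.29, 0, -0.25, 0, 0.0204, 0], [1, -0.27, 0, -0.27, 0, 0.0204, 0], [1, -0.25, 0, -0.29, 0, 0.0204, 0], [1, -0.235, 0, -0.3, 0, 0.0204, 0], [1, -0.215, 0, -0.32, 0, 0.0204, 0], [1, -0.19, 0, -0.33, 0, 0.0204, 0], [1, -0.17, 0, -0.34, 0, 0.0204, 0], [1, -0.15, 0, -0.35, 0, 0.0204, 0], [1, -0.13, 0, -0.36, 0, 0.0204, 0]])

```text
time: 1.07
position: [0.4601, -0.2502, 0.2149]
tool_rot: [0.129, 0.695, -0.695, -0.129]
ft_force: [0.8, -0.5, -0.4]
grip_width: 0.0871
```

```bash
python3 plan.py 1 415 140 215 -110.8 0 12;
```

```text
t 1.0667 [ 460.1 -250.2  214.9] zdir -111.06 down [-0.  0. -1.] w 0.08710469421384102 F [ 0.8 -0.5 -0.4]
[[1.0,0.152,0.0,-0.29,0.0,-0.0001,0.0],[1.0,0.152,0.0,-0.29,0.0,-0.0001,0.0],[1.0,0.152,0.0,-0.29,0.0,-0.0001,0.0],[1.0,0.152,0.0,-0.29,0.0,-0.0001,0.0],[1.0,0.151,0.0,-0.29,0.0,-0.0001,0.0],[1.0,0.151,0.0,-0.29,0.0,-0.0001,0.0],[1.0,0.151,0.0,-0.29,0.0,-0.0001,0.0],[1.0,0.151,0.0,-0.29,0.0,-0.0001,0.0],[1.0,0.151,0.0,-0.291,0.0,-0.0002,0.0],[1.0,0.151,0.0,-0.291,0.0,-0.0001,0.0],[1.0,0.151,0.0,-0.29,0.0,-0.0002,0.0001],[1.0,0.152,0.001,-0.291,0.0001,-0.0001,0.0]]
12 max shift 32.83077824237494 turn 0.04024922359499621
```

Tracking is very accurate (no lag at the end).

Emit:
play_rows(series=[[1, 0.152, 0, -0.29, 0, 0, 0], [1, 0.152, 0, -0.29, 0, 0, 0], [1, 0.152, 0, -0.29, 0, 0, 0], [1, 0.152, 0, -0.29, 0, 0, 0], [1, 0.152, 0, -0.29, 0, 0, 0], [1, 0.152, 0, -0.29, 0, 0, 0], [1, 0.152, 0, -0.29, 0, 0, 0], [1, 0.152, 0, -0.29, 0, 0, 0], [1, 0.152, 0, -0.29, 0, 0, 0], [1, 0.152, 0, -0.29, 0, 0, 0], [1, 0.152, 0, -0.29, 0, 0, 0], [1, 0.152, 0, -0.29, 0, 0, 0]])

```text
time: 2.07
position: [0.4124, 0.1396, 0.215]
tool_rot: [0.128, 0.695, -0.695, -0.128]
ft_force: [0.1, -0.2, -0.5]
grip_width: 0.0868
```

```bash
python3 - <<'E'
from rig import robot,eyes
import cv2,numpy as np,pickle
p=eyes.camera_params("wrist"); im=eyes.camera("wrist"); cv2.imwrite("pics/w1.png",im[:,:,::-1]); pickle.dump(p,open("w1.pkl","wb"))
t=eyes.camera("top"); cv2.imwrite("pics/t1.png",t[:,:,::-1])
E
```

```text
(no output)
```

View pics/w1.png

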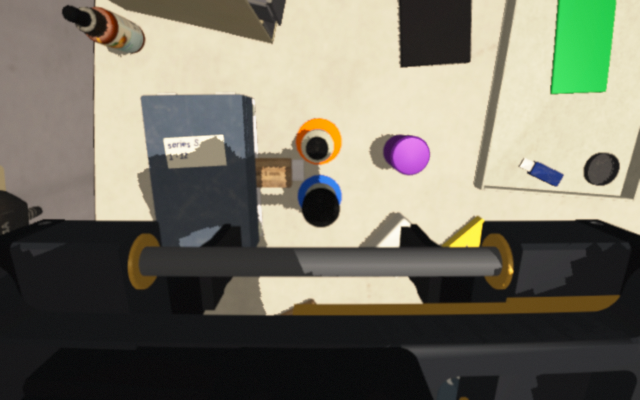

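View pics/t1.png

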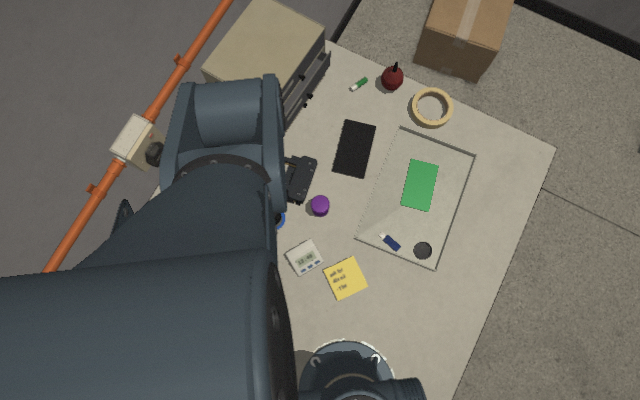

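Wrist view: bottle cap (317,147) on orange, pot lid (320,205) on blue, the case between them and the slide box at (275,173), and purple look-alike at (407,154). The new top view shows the whole mat and tray.

```bash
python3 - <<'E'
import pickle
from h import *
from rig import eyes
im=cv2.imread("pics/w1.png"); p=pickle.load(open("w1.pkl","rb"))
h=cv2.cvtColor(im,cv2.COLOR_BGR2HSV); H,S,V=[x.astype(int) for x in cv2.split(h)]
def circ(m,z,pp=p):
    r,w=rect(pp,m,z); hull=cv2.convexHull(w.astype(np.float32)).reshape(-1,2)
    A=np.c_[2*hull,np.ones(len(hull))]; s=np.linalg.lstsq(A,(hull**2).sum(1),rcond=None)[0]
    return np.round(s[:2],1),round(np.sqrt(s[2]+s[0]**2+s[1]**2),1)
def roi(u0,v0,u1,v1):
    m=np.zeros(H.shape,bool); m[v0:v1,u0:u1]=1; return m
def big(m): return max(blobs(m,10),key=lambda b:b[0][4])
b=big((H>4)&(H<25)&(S>160)&roi(290,110,350,172)); print("orange",b[0],circ(b[2],.002))
b=big((H>95)&(H<128)&(S>150)&roi(290,165,350,232)); print("blue",b[0],circ(b[2],.002))
b=big((V<60)&roi(300,130,335,165)); print("cap",b[0],circ(b[2],.070))
b=big((V<60)&roi(298,180,345,219)); print("lid",b[0],circ(b[2],.055))
b=big((H>5)&(H<25)&(S>60)&(V>70)&roi(254,150,293,195)); r,w=rect(p,b[2],.017); print("case",b[0],r,cv2.boxPoints(r))
b=big((H>95)&(H<125)&(V<125)&roi(130,85,258,215)); print("slide",b[0])
# slide front/right edges via top face corners
b=big((H>50)&(H<80)&(S>120)&roi(540,0,640,100)); r,w=rect(p,b[2],.006); print("green w",b[0],r)
im=cv2.imread("pics/t1.png"); pt=eyes.camera_params("top")
h=cv2.cvtColor(im,cv2.COLOR_BGR2HSV); H,S,V=[x.astype(int) for x in cv2.split(h)]
b=big((H>50)&(H<80)&(S>120)&roi(380,130,460,230)); r,w=rect(pt,b[2],.006); print("green t",b[0],r)
b=big((V<45)&roi(325,110,385,185)); r,w=rect(pt,b[2],.006); print("pad",b[0],r)
print("tray corners",np.round(cast(pt,[[400,127],[475,156],[436,270],[355,240]],.023)*1000))
E
python3 - <<'E'
import cv2; im=cv2.imread("pics/w1.png"); cv2.imwrite("pics/w1c.png",cv2.resize(im[85:235,130:350],None,fx=3.5,fy=3.5,interpolation=cv2.INTER_CUBIC))
E
```

```text
orange [296 118  45  46 764] (array([448.9, 127.1]), np.float64(27.0))
blue [298 175  43  32 427] (array([385.4, 150.3]), np.float64(26.1))
cap [306 137  21  23 374] (array([447.5, 129. ]), np.float64(10.7))
lid [302 188  37  31 973] (array([386.4, 148.6]), np.float64(20.4))
case [ 255  156   38   33 1122] ((434.9451599121094, 188.68853759765625), (43.061058044433594, 38.15314865112305), 68.97322082519531) [[409.4136  175.43642]
 [445.0262  161.7469 ]
 [460.4767  201.94066]
 [424.8641  215.63017]]
slide [ 147   96  110  119 6240]
green w [ 551    0   65   94 5205] ((442.57501220703125, -194.82357788085938), (68.6129379272461, 100.02470397949219), 72.25897979736328)
green t [ 401  159   37   48 1017] ((451.57281494140625, -198.01174926757812), (66.9617691040039, 115.46817016601562), 72.33042907714844)
pad [ 332  120   44   58 1678] ((548.931884765625, -47.42578125), (76.56739807128906, 136.9626007080078), 73.37708282470703)
tray corners [[ 592. -161.   23.]
 [ 511. -334.   23.]
 [ 247. -213.   23.]
 [ 322.  -35.   23.]]
```

View pics/w1c.png

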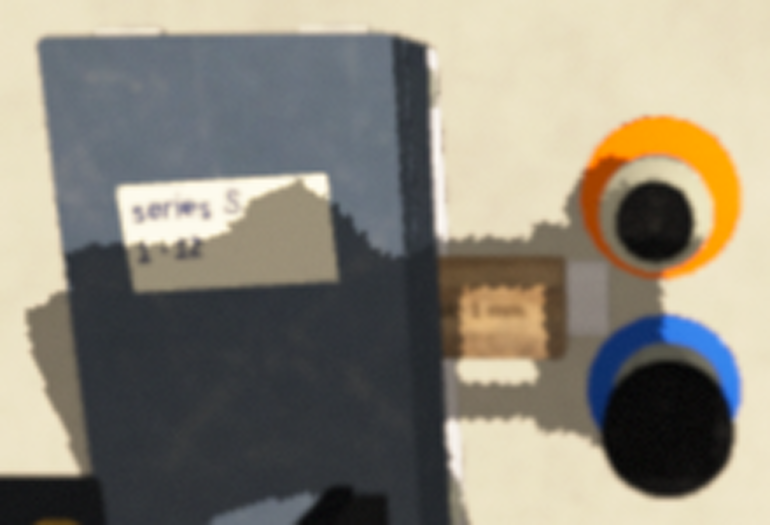

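```bash
python3 - <<'E'
from h import *
from rig import eyes
p=eyes.camera_params("top"); print(np.round(cast(p,[[276,138],[330,60]],0.0)*1000))
E
python3 plan.py 0.8 385.5 150 120 -110.8 0 4 385.5 150 43 -110.8 0 4
```

```text
[[585. 141.   0.]
 [793.  -1.   0.]]
t 2.1667 [411.5 141.8 215. ] zdir -110.52 down [-0.001  0.001 -1.   ] w 0.08704458442964928 F [-0.8 -0.4  0.3]
[[0.8,0.068,0.237,0.004,0.0001,0.0004,0.0001],[0.8,0.068,0.238,0.004,0.0001,0.0004,0.0001],[0.8,0.068,0.237,0.003,0.0,0.0004,0.0001],[0.8,0.068,0.238,0.004,0.0001,0.0003,0.0001],[0.8,0.0,0.192,0.0,-0.0,0.0,-0.0],[0.8,0.0,0.193,0.0,-0.0,0.0,-0.0],[0.8,0.0,0.192,0.0,-0.0,0.0,-0.0],[0.8,0.0,0.193,0.0,-0.0,0.0,-0.0]]
8 max shift 24.755605425842447 turn 0.07636753236814714
```

Emit:
play_rows(series=[[0.8, 0.068, 0.238, 0.004, 0, 0.0004, 0], [0.8, 0.068, 0.238, 0.004, 0, 0.0004, 0], [0.8, 0.068, 0.238, 0.004, 0, 0.0004, 0], [0.8, 0.068, 0.238, 0.004, 0, 0.0004, 0], [0.8, 0, 0, 0, 0, 0, 0]], grip_force=20)

```text
time: 2.58
position: [0.3825, 0.1456, 0.1168]
tool_rot: [-0.126, -0.694, 0.696, 0.133]
ft_force: [-1.7, -0.2, -0.1]
grip_width: 0.0705
```

```bash
python3 - <<'E'
from rig import robot,eyes
import pickle
from h import *
p=eyes.camera_params("wrist"); im=eyes.camera("wrist")[:,:,::-1].copy(); 
for q,c in (((.3855,.150,.055),(0,255,0)),((.448,.1285,.070),(0,255,0)),((.3853,.1506,.002),(0,0,255))):
    u=proj(p,[q])[0]; cv2.drawMarker(im,tuple(int(v) for v in u),c,0,8,1)
cv2.imwrite("pics/w2.png",im)
E
python3 plan.py 0.8 385.5 150 43 -110.8 0 5
```

```text
t 2.6333 [384.8 145.7 118.4] zdir -111.16 down [-0.006 -0.001 -1.   ] w 0.07008456628352981 F [-0.3  0.1 -0.1]
[[0.8,0.001,0.151,-0.009,-0.0002,-0.0004,0.0004],[0.8,0.001,0.151,-0.009,-0.0002,-0.0004,0.0004],[0.8,0.001,0.151,-0.009,-0.0002,-0.0004,0.0003],[0.8,0.001,0.15,-0.009,-0.0002,-0.0004,0.0004],[0.8,0.002,0.151,-0.008,-0.0002,-0.0004,0.0003]]
5 max shift 15.127127949482016 turn 0.10799999999999998
```

View pics/w2.png

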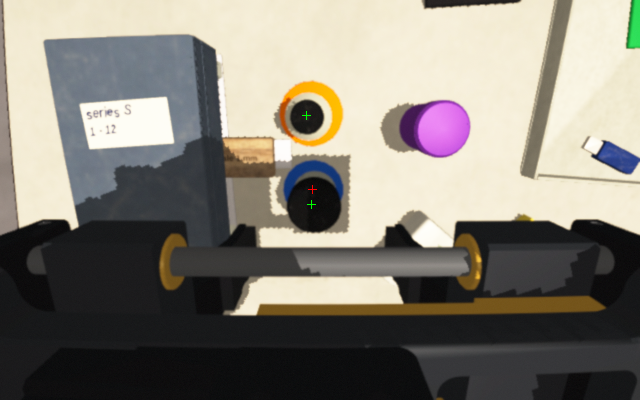

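Emit:
play_rows(series=[[0.8, 0, 0, 0, 0, 0, 0], [0.8, 0, 0, 0, 0, 0, 0], [0.8, 0, 0, 0, 0, 0, 0]])

```text
time: 2.88
position: [0.3888, 0.1462, 0.1211]
tool_rot: [0.131, 0.695, -0.695, -0.129]
ft_force: [0.6, -1.1, 0.2]
grip_width: 0.0699
```

```bash
python3 plan.py 0.8 386 150 43 -110.8 0 5
```

```text
t 2.8833 [388.8 146.2 121.1] zdir -111.18 down [ 0.004  0.    -1.   ] w 0.06987390621790662 F [ 0.6 -1.1  0.2]
[[0.8,0.009,0.156,-0.005,0.0001,-0.0004,-0.0002],[0.8,0.008,0.156,-0.005,0.0001,-0.0004,-0.0002],[0.8,0.008,0.156,-0.005,0.0001,-0.0004,-0.0002],[0.8,0.008,0.157,-0.005,0.0001,-0.0005,-0.0002],[0.8,0.009,0.156,-0.004,0.0001,-0.0004,-0.0003]]
5 max shift 15.728318409798298 turn 0.0985900603509299
```

Emit:
play_rows(series=[[0.8, 0.008, 0.156, -0.005, 0, -0.0004, 0], [0.8, 0.008, 0.156, -0.005, 0, -0.0004, 0], [0.8, 0.008, 0.156, -0.005, 0, -0.0004, 0], [0.8, 0.008, 0.156, -0.005, 0, -0.0004, 0], [0.8, 0.008, 0.156, -0.005, 0, -0.0004, 0], [0.8, 0, 0, 0, 0, 0, 0], [0.8, 0, 0, 0, 0, 0, 0], [0.8, 0, 0, 0, 0, 0, 0]])

```text
time: 3.55
position: [0.3852, 0.1502, 0.0428]
tool_rot: [0.128, 0.696, -0.695, -0.127]
ft_force: [0.4, -0.1, -0.2]
grip_width: 0.0695
```

Well placed. Close on the pot.

Emit:
play_rows(series=[[0, 0, 0, 0, 0, 0, 0], [0, 0, 0, 0, 0, 0, 0], [0, 0, 0, 0, 0, 0, 0], [0, 0, 0, 0, 0, 0, 0], [0, 0, 0, 0, 0, 0, 0], [0, 0, 0, 0, 0, 0, 0]], grip_force=20)

```text
time: 4.05
position: [0.3843, 0.1501, 0.0421]
tool_rot: [0.128, 0.696, -0.696, -0.127]
ft_force: [0.3, -0.8, 2.4]
grip_width: 0.0407
```

```bash
python3 plan.py 0 385.5 150 145 -110.8 0 4 582.5 -57.5 145 -110.8 0 8
```

```text
t 4.05 [384.3 150.1  42.1] zdir -110.78 down [ 0. -0. -1.] w 0.04068607411509523 F [ 0.3 -0.8  2.4]
[[0.0,-0.003,-0.257,-0.001,0.0,0.0,-0.0],[0.0,-0.003,-0.257,-0.001,0.0,0.0,-0.0],[0.0,-0.003,-0.258,-0.001,0.0,0.0001,-0.0001],[0.0,-0.003,-0.257,-0.001,0.0,0.0,-0.0],[0.0,-0.322,-0.0,0.155,0.0,0.0,-0.0],[0.0,-0.322,-0.0,0.155,0.0,0.0,-0.0],[0.0,-0.322,-0.0,0.155,0.0,0.0,-0.0],[0.0,-0.322,-0.0,0.155,0.0,0.0,-0.0],[0.0,-0.323,-0.0,0.155,0.0,0.0,-0.0],[0.0,-0.322,-0.0,0.155,0.0,0.0,-0.0],[0.0,-0.323,-0.0,0.155,0.0,0.0,-0.0],[0.0,-0.322,-0.0,0.156,0.0,0.0,-0.0]]
12 max shift 35.826526485273455 turn 0.02545584412271571
```

Emit:
play_rows(series=[[0, 0, -0.1, 0, 0, 0, 0], [0, 0, -0.25, 0, 0, 0, 0], [0, 0, -0.35, 0, 0, 0, 0], [0, -0.1, -0.25, 0.05, 0, 0, 0], [0, -0.3, -0.08, 0.145, 0, 0, 0], [0, -0.36, 0, 0.173, 0, 0, 0], [0, -0.36, 0, 0.173, 0, 0, 0], [0, -0.36, 0, 0.173, 0, 0, 0], [0, -0.36, 0, 0.173, 0, 0, 0], [0, -0.36, 0, 0.173, 0, 0, 0], [0, -0.26, 0, 0.124, 0, 0, 0], [0, -0.12, 0, 0.058, 0, 0, 0]])

```text
time: 5.05
position: [0.5847, -0.0614, 0.1446]
tool_rot: [-0.13, -0.695, 0.696, 0.127]
ft_force: [-0.1, 0.5, -1.3]
grip_width: 0.0415
```

Emit:
play_rows(series=[[0, 0, 0, 0, 0, 0, 0], [0, 0, 0, 0, 0, 0, 0], [0, 0, 0, 0, 0, 0, 0]])

```text
time: 5.3
position: [0.5793, -0.0564, 0.1441]
tool_rot: [0.126, 0.696, -0.695, -0.129]
ft_force: [-0.5, 0.2, -1.3]
grip_width: 0.0416
```

```bash
python3 plan.py 0 582.5 -57.5 60 -110.8 0 5 582.5 -57.5 47 -110.8 0 3; python3 - <<'E'
from rig import robot,eyes
import pickle
from h import *
p=eyes.camera_params("wrist"); im=eyes.camera("wrist")[:,:,::-1].copy(); cv2.imwrite("pics/w3.png",im)
E
```

```text
t 5.3 [579.3 -56.4 144.1] zdir -110.77 down [-0.003  0.001 -1.   ] w 0.04163733451425609 F [-0.5  0.2 -1.3]
[[0.0,-0.007,0.168,-0.0,0.0,0.0,0.0002],[0.0,-0.007,0.168,-0.0,0.0,0.0,0.0002],[0.0,-0.007,0.168,-0.0,0.0,0.0,0.0003],[0.0,-0.008,0.168,-0.0,0.0,0.0001,0.0002],[0.0,-0.007,0.169,-0.001,0.0,0.0,0.0003],[0.0,-0.0,0.043,0.0,0.0,0.0,-0.0],[0.0,-0.0,0.043,0.0,0.0,0.0,-0.0],[0.0,-0.0,0.044,0.0,0.0,0.0,-0.0]]
8 max shift 16.91478643081254 turn 0.05399999999999999
```

View pics/w3.png

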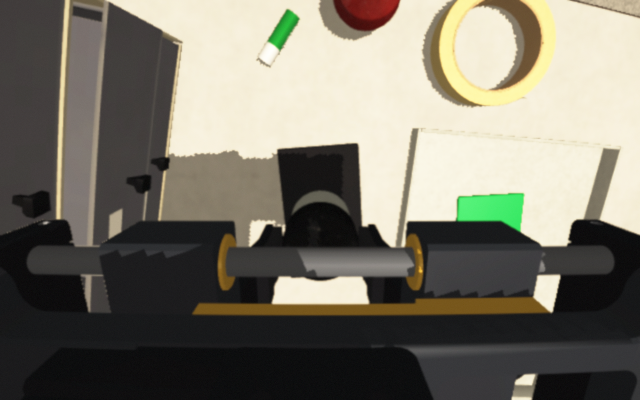

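Emit:
play_rows(series=[[0, 0, 0.12, 0, 0, 0, 0], [0, 0, 0.22, 0, 0, 0, 0], [0, 0, 0.22, 0, 0, 0, 0], [0, 0, 0.2, 0, 0, 0, 0], [0, 0, 0.12, 0, 0, 0, 0], [0, 0, 0.06, 0, 0, 0, 0], [0, 0, 0.02, 0, 0, 0, 0], [0, 0, 0, 0, 0, 0, 0], [0, 0, 0, 0, 0, 0, 0], [0, 0, 0, 0, 0, 0, 0]])

```text
time: 6.18
position: [0.5822, -0.0577, 0.05]
tool_rot: [-0.128, -0.695, 0.696, 0.127]
ft_force: [-0.8, 1.0, -1.5]
grip_width: 0.0408
```

Emit:
play_rows(series=[[0, 0, 0.02, 0, 0, 0, 0], [0, 0, 0.012, 0, 0, 0, 0], [0, 0, 0, 0, 0, 0, 0], [0, 0, 0, 0, 0, 0, 0]])

```text
time: 6.52
position: [0.5818, -0.0578, 0.0461]
tool_rot: [-0.128, -0.695, 0.696, 0.127]
ft_force: [0.3, 0.2, 1.0]
grip_width: 0.0411
```

Emit:
play_rows(series=[[0.75, 0, 0, 0, 0, 0, 0], [0.75, 0, 0, 0, 0, 0, 0], [0.75, 0, 0, 0, 0, 0, 0], [0.75, 0, -0.1, 0, 0, 0, 0], [0.75, 0, -0.3, 0, 0, 0, 0], [0.75, 0, -0.35, 0, 0, 0, 0], [0.75, 0, -0.25, 0, 0, 0, 0]])

```text
time: 7.1
position: [0.5819, -0.0577, 0.1483]
tool_rot: [-0.128, -0.695, 0.696, 0.127]
ft_force: [1.1, 1.6, -0.0]
grip_width: 0.0652
```

```bash
python3 plan.py 0.7 448 128.5 145 -110.8 0 7 ; python3 - <<'E'
from rig import robot,eyes
import pickle
from h import *
p=eyes.camera_params("wrist"); im=eyes.camera("wrist")[:,:,::-1].copy(); cv2.imwrite("pics/w4.png",im)
E
```

```text
t 7.1 [581.9 -57.7 148.3] zdir -110.79 down [ 0.002 -0.    -1.   ] w 0.06516505069920343 F [ 1.1  1.6 -0. ]
[[0.7,0.273,0.004,-0.181,0.0,0.0,-0.0001],[0.7,0.273,0.004,-0.181,0.0,0.0,-0.0001],[0.7,0.273,0.004,-0.181,0.0,0.0,-0.0001],[0.7,0.273,0.005,-0.181,0.0,0.0,-0.0001],[0.7,0.273,0.005,-0.181,0.0,0.0,-0.0001],[0.7,0.274,0.005,-0.18,0.0,0.0,-0.0],[0.7,0.273,0.004,-0.181,0.0,0.0,-0.0001]]
7 max shift 32.78734511972569 turn 0.018000000000000002
```

View pics/w4.png

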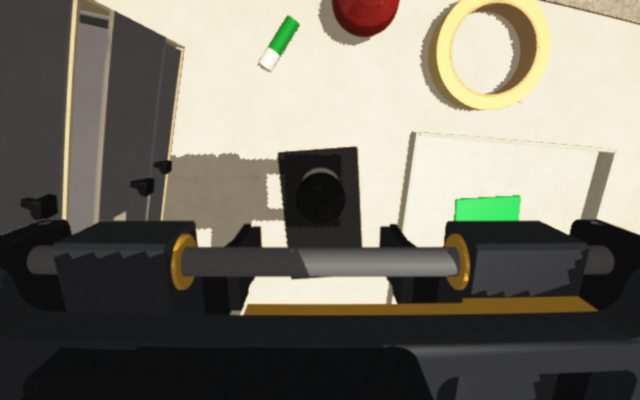

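The pot stands upright on the pad at (320,193). Next, the bottle.

Emit:
play_rows(series=[[0.7, 0.14, 0, -0.093, 0, 0, 0], [0.7, 0.29, 0, -0.192, 0, 0, 0], [0.7, 0.32, 0, -0.212, 0, 0, 0], [0.7, 0.32, 0, -0.212, 0, 0, 0], [0.7, 0.32, 0, -0.212, 0, 0, 0], [0.7, 0.29, 0, -0.192, 0, 0, 0], [0.7, 0.16, 0, -0.106, 0, 0, 0], [0.7, 0.07, 0.1, -0.046, 0, 0, 0], [0.7, 0, 0.1, 0, 0, 0, 0], [0.7, 0, 0, 0, 0, 0, 0], [0.7, 0, 0, 0, 0, 0, 0], [0.7, 0, 0, 0, 0, 0, 0]])

```text
time: 8.15
position: [0.4483, 0.1283, 0.1262]
tool_rot: [0.128, 0.696, -0.695, -0.127]
ft_force: [0.6, -1.3, -0.4]
grip_width: 0.0608
```

```bash
python3 plan.py 0.7 448 128.5 38 -110.8 0 6 ; python3 - <<'E'
from rig import robot,eyes
import pickle
from h import *
p=eyes.camera_params("wrist"); im=eyes.camera("wrist")[:,:,::-1].copy()
u=proj(p,[(.448,.1285,.070)])[0];cv2.drawMarker(im,tuple(int(v) for v in u),(0,255,0),0,8,1)
cv2.imwrite("pics/w5.png",im)
E
```

```text
t 8.15 [448.3 128.3 126.2] zdir -110.82 down [ 0.001 -0.    -1.   ] w 0.06075096170328963 F [ 0.6 -1.3 -0.4]
[[0.7,0.001,0.147,-0.0,0.0,-0.0,-0.0001],[0.7,0.001,0.147,-0.0,0.0,-0.0,-0.0],[0.7,0.001,0.147,-0.0,0.0,-0.0,-0.0001],[0.7,0.0,0.147,-0.0,0.0,-0.0,-0.0],[0.7,0.0,0.147,-0.0,0.0001,-0.0,-0.0001],[0.7,0.001,0.147,-0.001,0.0,-0.0001,-0.0]]
6 max shift 14.70068025636909 turn 0.02545584412271571
```

View pics/w5.png

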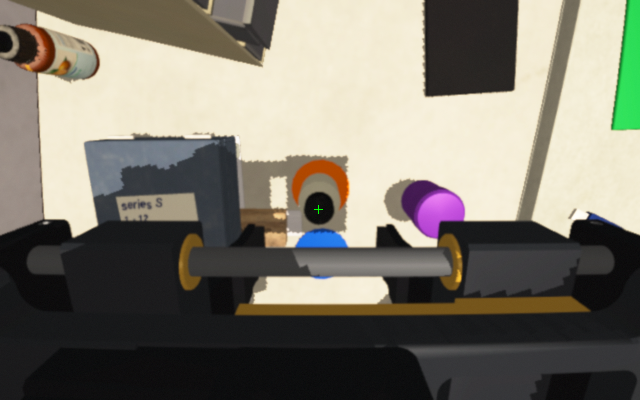

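The marker sits on the bottle cap (319,209) exactly. I'll go down to TCP z 38 and close.

Emit:
play_rows(series=[[0.7, 0, 0.15, 0, 0, 0, 0], [0.7, 0, 0.2, 0, 0, 0, 0], [0.7, 0, 0.2, 0, 0, 0, 0], [0.7, 0, 0.2, 0, 0, 0, 0], [0.7, 0, 0.13, 0, 0, 0, 0], [0.7, 0, 0, 0, 0, 0, 0], [0.7, 0, 0, 0, 0, 0, 0], [0, 0, 0, 0, 0, 0, 0], [0, 0, 0, 0, 0, 0, 0], [0, 0, 0, 0, 0, 0, 0], [0, 0, 0, 0, 0, 0, 0], [0, 0, 0, 0, 0, 0, 0]], grip_force=20)

```text
time: 9.2
position: [0.448, 0.1285, 0.0382]
tool_rot: [0.128, 0.696, -0.695, -0.127]
ft_force: [-0.0, -0.4, 0.4]
grip_width: 0.0354
```

```bash
python3 plan.py 0 515.5 -37.5 145 -110.8 0 7
```

```text
t 9.2 [448.  128.5  38.2] zdir -110.79 down [ 0.001  0.    -1.   ] w 0.035363366863799234 F [-0.  -0.4  0.4]
[[0.0,-0.175,-0.152,0.187,0.0,0.0,-0.0001],[0.0,-0.174,-0.153,0.188,0.0,0.0,-0.0],[0.0,-0.175,-0.152,0.187,0.0,0.0,-0.0001],[0.0,-0.174,-0.153,0.188,0.0,0.0,-0.0],[0.0,-0.174,-0.153,0.187,0.0,0.0,-0.0001],[0.0,-0.175,-0.152,0.188,0.0001,0.0,-0.0],[0.0,-0.174,-0.153,0.187,0.0,0.0001,-0.0001]]
7 max shift 29.84510010035148 turn 0.02545584412271571
```

Emit:
play_rows(series=[[0, 0, -0.1, 0, 0, 0, 0], [0, 0, -0.25, 0, 0, 0, 0], [0, 0, -0.35, 0, 0, 0, 0], [0, -0.08, -0.25, 0.085, 0, 0, 0], [0, -0.2, -0.07, 0.215, 0, 0, 0], [0, -0.27, 0, 0.29, 0, 0, 0], [0, -0.27, 0, 0.29, 0, 0, 0], [0, -0.22, 0, 0.237, 0, 0, 0], [0, -0.12, 0, 0.129, 0, 0, 0], [0, -0.06, 0, 0.066, 0, 0, 0], [0, 0, 0, 0, 0, 0, 0], [0, 0, 0, 0, 0, 0, 0]])

```text
time: 10.2
position: [0.5142, -0.0369, 0.1395]
tool_rot: [0.127, 0.696, -0.695, -0.128]
ft_force: [0.2, -0.5, -0.2]
grip_width: 0.0006
```

Emit:
play_rows(series=[[0, 0, 0.15, 0, 0, 0, 0], [0, 0, 0.25, 0, 0, 0, 0], [0, 0, 0.25, 0, 0, 0, 0], [0, 0, 0.15, 0, 0, 0, 0], [0, 0, 0.08, 0, 0, 0, 0], [0, 0, 0.04, 0, 0, 0, 0], [0, 0, 0, 0, 0, 0, 0], [0, 0, 0, 0, 0, 0, 0], [0, 0, 0, 0, 0, 0, 0]])

```text
time: 10.95
position: [0.5158, -0.0373, 0.0486]
tool_rot: [-0.128, -0.695, 0.696, 0.127]
ft_force: [0.0, -0.9, -0.1]
grip_width: 0.0004
```

The opening reads 0.6 mm, so the bottle slipped out of the grip. I'll look for it before doing anything else.

Emit:
play_rows(series=[[0, 0, -0.2, 0, 0, 0, 0], [0, 0, -0.35, 0, 0, 0, 0], [0, 0, -0.35, 0, 0, 0, 0], [0, 0, -0.35, 0, 0, 0, 0]])

```text
time: 11.28
position: [0.5149, -0.0374, 0.1748]
tool_rot: [0.128, 0.695, -0.695, -0.127]
ft_force: [0.2, -0.2, 0.4]
grip_width: 0.0006
```

```bash
python3 - <<'E'
from rig import robot,eyes
import pickle
from h import *
for n in ("wrist","scene","top"):
  im=eyes.camera(n)[:,:,::-1].copy(); cv2.imwrite(f"pics/{n}6.png",im)
E
```

```text
(no output)
```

View pics/wrist6.png

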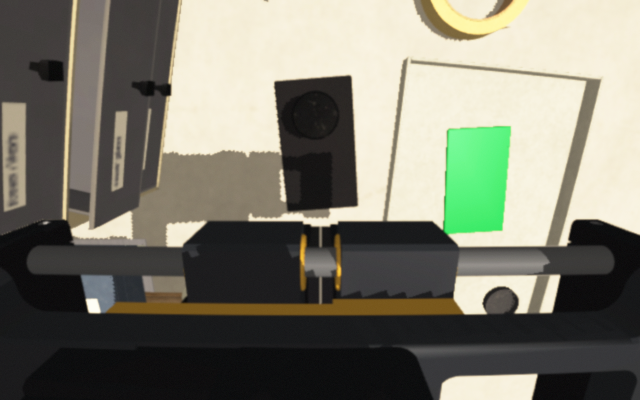

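View pics/scene6.png

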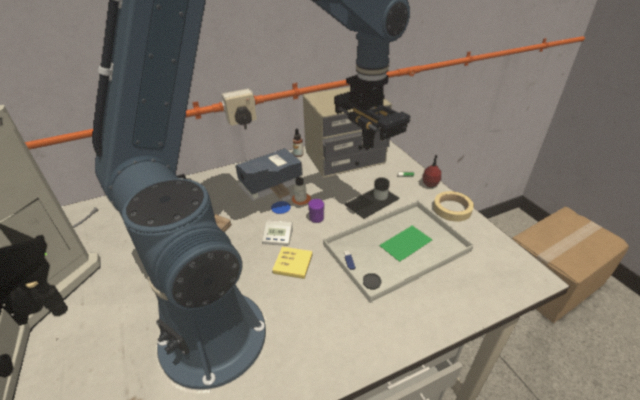

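View pics/top6.png

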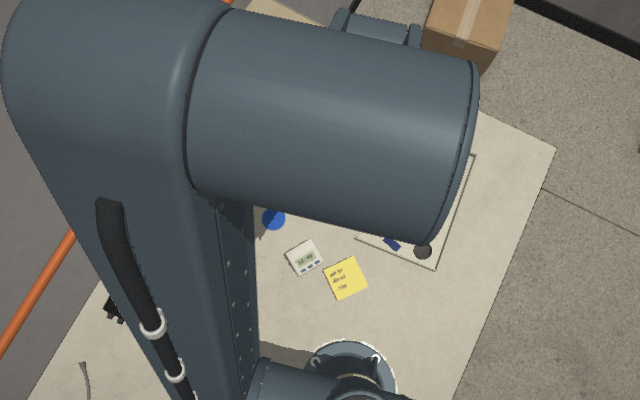

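The bottle is upright at about (299,190) in the scene view, apparently still on its coaster. It slid out of a 20 N grip, so I'll go back, check its position, and grip harder.

Emit:
play_rows(series=[[0.7, 0.06, 0, -0.066, 0, 0, 0], [0.7, 0.2, 0, -0.215, 0, 0, 0], [0.7, 0.27, 0, -0.29, 0, 0, 0], [0.7, 0.27, 0, -0.29, 0, 0, 0], [0.7, 0.22, 0.05, -0.237, 0, 0, 0], [0.7, 0.12, 0.05, -0.129, 0, 0, 0], [0.7, 0.08, 0, -0.086, 0, 0, 0], [0.7, 0, 0, 0, 0, 0, 0], [0.7, 0, 0, 0, 0, 0, 0], [0.7, 0, 0, 0, 0, 0, 0]])

```text
time: 12.27
position: [0.4484, 0.1279, 0.1625]
tool_rot: [-0.128, -0.695, 0.696, 0.128]
ft_force: [0.6, -0.9, -0.7]
grip_width: 0.0575
```

```bash
python3 plan.py 0.7 448 128.5 36 -110.8 0 6; python3 - <<'E'
from rig import robot,eyes
import pickle
from h import *
p=eyes.camera_params("wrist"); im=eyes.camera("wrist")[:,:,::-1].copy()
h=cv2.cvtColor(im,cv2.COLOR_BGR2HSV); H,S,V=[x.astype(int) for x in cv2.split(h)]
for q in ((.448,.1285,.070),):
    u=proj(p,[q])[0];print(u)
m=np.zeros(H.shape,bool);m[150:225,285:350]=1
for s,c,k in blobs((V<55)&m,40): print(s,c,cast(p,[c],.07))
cv2.drawMarker(im,tuple(int(v) for v in u),(0,255,0),0,8,1)
cv2.imwrite("pics/w7.png",im)
E
```

```text
t 12.2667 [448.4 127.9 162.5] zdir -110.83 down [ 0. -0. -1.] w 0.057509896417323556 F [ 0.6 -0.9 -0.7]
[[0.7,0.001,0.211,-0.001,-0.0,-0.0,-0.0],[0.7,0.001,0.211,-0.001,-0.0,-0.0,-0.0],[0.7,0.001,0.211,-0.001,-0.0,-0.0,-0.0],[0.7,0.001,0.211,-0.0,-0.0,-0.0001,-0.0001],[0.7,0.001,0.211,-0.001,-0.0,-0.0,-0.0],[0.7,0.001,0.21,-0.0,-0.0001,-0.0001,-0.0001]]
6 max shift 21.100473928326824 turn 0.031176914536239792
[318.54364869 197.8883051 ]
[306 183  25  28 543] [318.3664825 196.7679558] [[0.44897823 0.12828755 0.07      ]]
```

View pics/w7.png

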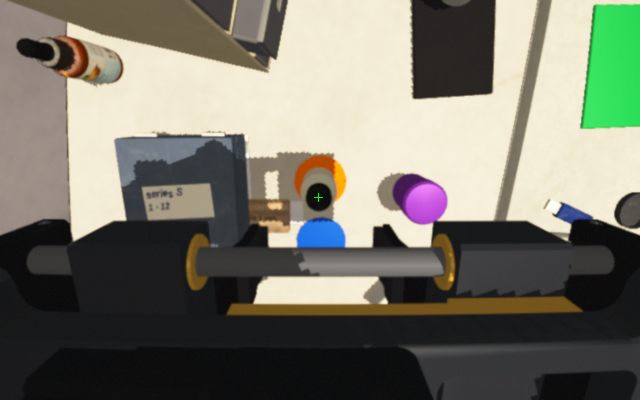

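The bottle still stands on its coaster at (449,128). I'll regrasp slightly lower at 50 N and test-lift slowly.

Emit:
play_rows(series=[[0.7, 0, 0.15, 0, 0, 0, 0], [0.7, 0, 0.3, 0, 0, 0, 0], [0.7, 0, 0.35, 0, 0, 0, 0], [0.7, 0, 0.3, 0, 0, 0, 0], [0.7, 0, 0.16, 0, 0, 0, 0], [0.7, 0, 0, 0, 0, 0, 0], [0.7, 0, 0, 0, 0, 0, 0], [0, 0, 0, 0, 0, 0, 0], [0, 0, 0, 0, 0, 0, 0], [0, 0, 0, 0, 0, 0, 0], [0, 0, 0, 0, 0, 0, 0], [0, 0, 0, 0, 0, 0, 0]], grip_force=50)

```text
time: 13.32
position: [0.4482, 0.1286, 0.0375]
tool_rot: [0.128, 0.696, -0.695, -0.127]
ft_force: [0.1, 0.2, 0.6]
grip_width: 0.0353
```

Emit:
play_rows(series=[[0, 0, 0, 0, 0, 0, 0], [0, 0, 0, 0, 0, 0, 0], [0, 0, -0.03, 0, 0, 0, 0], [0, 0, -0.05, 0, 0, 0, 0], [0, 0, -0.08, 0, 0, 0, 0], [0, 0, -0.08, 0, 0, 0, 0], [0, 0, -0.06, 0, 0, 0, 0], [0, 0, 0, 0, 0, 0, 0]])

```text
time: 13.98
position: [0.4484, 0.1286, 0.068]
tool_rot: [0.128, 0.696, -0.695, -0.127]
ft_force: [-0.6, -0.5, -0.8]
grip_width: 0.0221
```

```bash
python3 - <<'E'
from rig import robot,eyes
import cv2
im=eyes.camera("scene")[:,:,::-1]; cv2.imwrite("pics/s8.png",cv2.resize(im[140:260,230:430],None,fx=4,fy=4,interpolation=cv2.INTER_CUBIC))
E
```

```text
(no output)
```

View pics/s8.png

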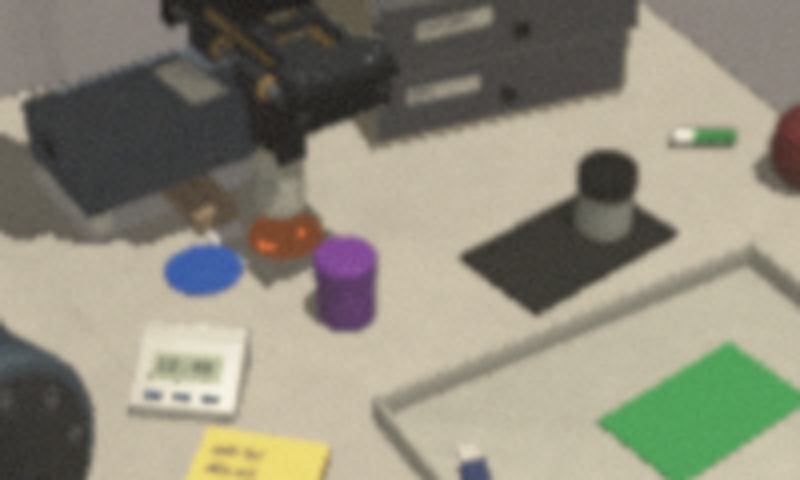

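The width dropped to 22 mm, so the fingers slid up to the cap. I'll hold still and look more closely.

Emit:
play_rows(series=[[0, 0, 0, 0, 0, 0, 0], [0, 0, 0, 0, 0, 0, 0]])

```text
time: 14.2
position: [0.4474, 0.1286, 0.0665]
tool_rot: [-0.127, -0.695, 0.696, 0.128]
ft_force: [0.3, 0.5, -0.3]
grip_width: 0.0221
```

```bash
python3 - <<'E'
from rig import robot,eyes
import cv2
from h import *
p=eyes.camera_params("wrist"); im=eyes.camera("wrist")[:,:,::-1].copy(); cv2.imwrite("pics/w9.png",im[0:320])
im=eyes.camera("scene")[:,:,::-1].copy(); p=eyes.camera_params("scene")
for z in (.002,.042,.070): print(z,proj(p,[(.449,.1285,z)]))
cv2.imwrite("pics/s9.png",cv2.resize(im[160:220,270:350],None,fx=10,fy=10,interpolation=cv2.INTER_CUBIC))
E
```

```text
0.002 [[301.03122149 197.96736238]]
0.042 [[300.30497406 186.76048507]]
0.07 [[299.77653824 178.59942298]]
```

View pics/s9.png

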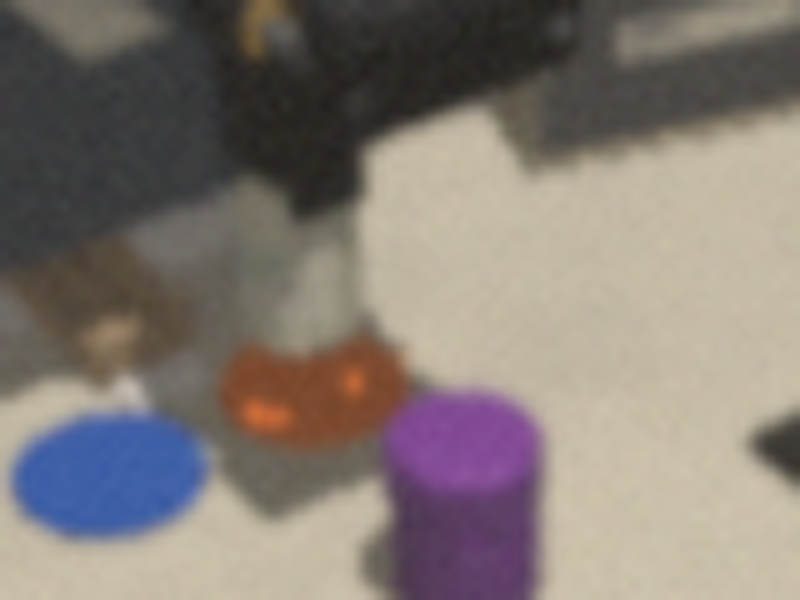

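View pics/w9.png

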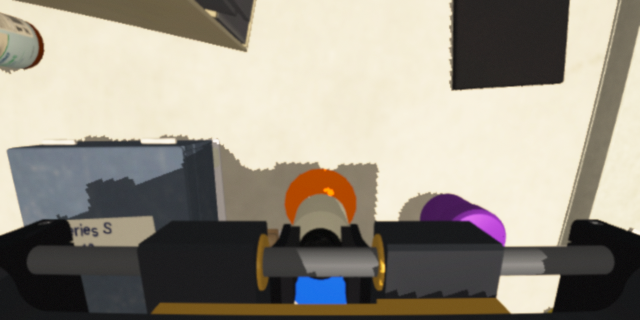

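The bottle still stands, with the fingers round its cap. I'll open, go lower on the body, grip at 60 N with a longer wait, and lift in small steps while watching the force.

Emit:
play_rows(series=[[0.6, 0, 0, 0, 0, 0, 0], [0.6, 0, 0, 0, 0, 0, 0], [0.6, 0, 0, 0, 0, 0, 0], [0.6, 0, 0, 0, 0, 0, 0], [0.6, 0, 0, 0, 0, 0, 0], [0.6, 0, 0.08, 0, 0, 0, 0], [0.6, 0, 0.15, 0, 0, 0, 0], [0.6, 0, 0.1, 0, 0, 0, 0], [0.6, 0, 0, 0, 0, 0, 0], [0.6, 0, 0, 0, 0, 0, 0]])

```text
time: 15.13
position: [0.4471, 0.1285, 0.0329]
tool_rot: [-0.127, -0.695, 0.696, 0.128]
ft_force: [0.1, -0.5, -0.6]
grip_width: 0.0521
```

Emit:
play_rows(series=[[0, 0, 0, 0, 0, 0, 0], [0, 0, 0, 0, 0, 0, 0], [0, 0, 0, 0, 0, 0, 0], [0, 0, 0, 0, 0, 0, 0], [0, 0, 0, 0, 0, 0, 0], [0, 0, 0, 0, 0, 0, 0], [0, 0, 0, 0, 0, 0, 0], [0, 0, 0, 0, 0, 0, 0], [0, 0, 0, 0, 0, 0, 0], [0, 0, 0, 0, 0, 0, 0], [0, 0, 0, 0, 0, 0, 0], [0, 0, -0.02, 0, 0, 0, 0]], grip_force=60)

```text
time: 16.13
position: [0.4475, 0.1286, 0.0355]
tool_rot: [0.128, 0.695, -0.695, -0.128]
ft_force: [0.7, 0.4, -1.0]
grip_width: 0.0311
```

Emit:
play_rows(series=[[0, 0, -0.02, 0, 0, 0, 0], [0, 0, -0.02, 0, 0, 0, 0], [0, 0, 0, 0, 0, 0, 0]])

```text
time: 16.38
position: [0.4477, 0.1286, 0.0398]
tool_rot: [0.128, 0.696, -0.695, -0.128]
ft_force: [-0.2, -1.3, -1.2]
grip_width: 0.0312
```

```bash
python3 - <<'E'
from rig import robot,eyes
import cv2
o=robot.get_obs(); print(o["ft_force"],o["grip_width"])
im=eyes.camera("scene")[:,:,::-1].copy()
cv2.imwrite("pics/s10.png",cv2.resize(im[160:220,270:350],None,fx=10,fy=10,interpolation=cv2.INTER_CUBIC))
E
```

```text
[-0.24741486 -1.27645952 -1.23760458] 0.03120902127216977
```

View pics/s10.png

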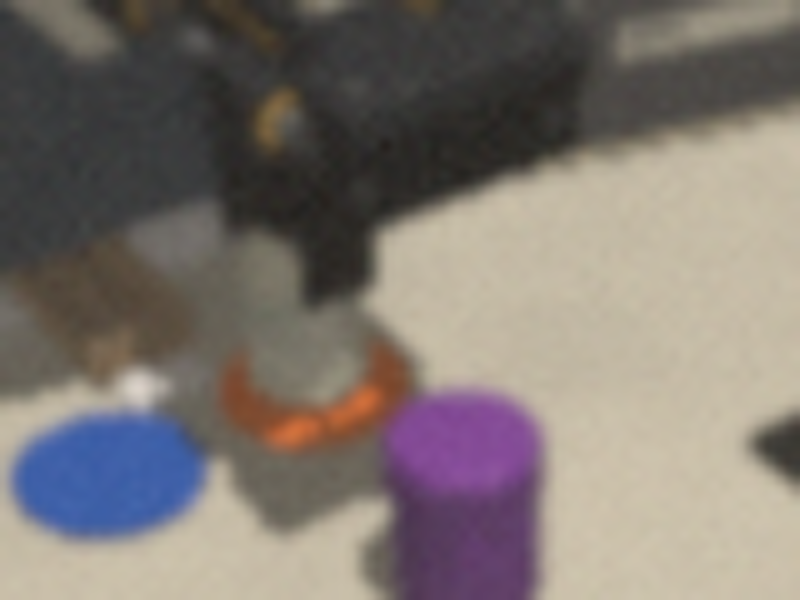

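Emit:
play_rows(series=[[0, 0, -0.04, 0, 0, 0, 0], [0, 0, -0.04, 0, 0, 0, 0], [0, 0, -0.04, 0, 0, 0, 0], [0, 0, -0.04, 0, 0, 0, 0], [0, 0, 0, 0, 0, 0, 0]])

```text
time: 16.85
position: [0.4482, 0.1286, 0.0565]
tool_rot: [0.128, 0.696, -0.695, -0.127]
ft_force: [-0.5, -0.7, -1.0]
grip_width: 0.0311
```

```bash
python3 - <<'E'
from rig import robot,eyes
import cv2
o=robot.get_obs(); print(o["ft_force"],o["grip_width"])
im=eyes.camera("scene")[:,:,::-1].copy()
cv2.imwrite("pics/s11.png",cv2.resize(im[160:220,270:350],None,fx=8,fy=8,interpolation=cv2.INTER_CUBIC))
im=eyes.camera("wrist")[:,:,::-1].copy(); cv2.imwrite("pics/w11.png",cv2.resize(im[140:320,220:420],None,fx=3,fy=3,interpolation=cv2.INTER_CUBIC))
E
```

```text
[-0.45497816 -0.66632226 -0.98506218] 0.03109770343650422
```

View pics/s11.png

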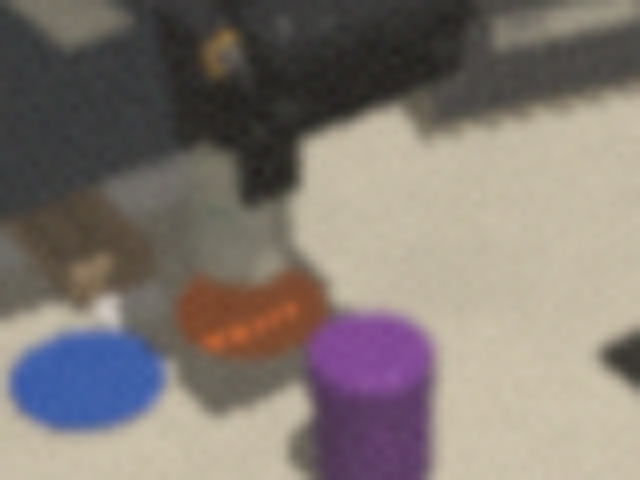

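View pics/w11.png

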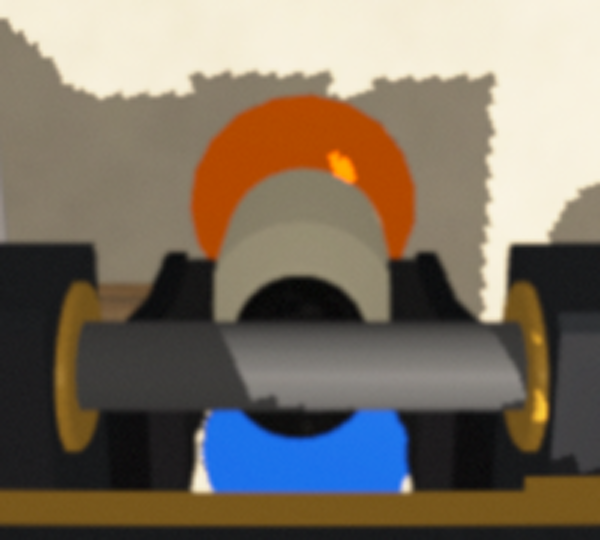

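Now the bottle is held and rising: the width is steady at 31.1 mm, and the earlier grips were lifted before the fingers had finished closing. Lift higher and carry it over the pad.

Emit:
play_rows(series=[[0, 0, -0.06, 0, 0, 0, 0], [0, 0, -0.12, 0, 0, 0, 0], [0, 0, -0.2, 0, 0, 0, 0], [0, 0, -0.2, 0, 0, 0, 0], [0, 0, -0.15, 0, 0, 0, 0], [0, 0, -0.1, 0, 0, 0, 0], [0, 0, -0.05, 0, 0, 0, 0], [0, 0, 0, 0, 0, 0, 0]])

```text
time: 17.62
position: [0.4483, 0.1286, 0.1448]
tool_rot: [0.128, 0.696, -0.695, -0.127]
ft_force: [0.2, 0.1, -0.5]
grip_width: 0.0313
```

```bash
python3 plan.py 0 515.5 -37.5 145 -110.8 0 7; python3 - <<'E'
from rig import robot,eyes
import cv2
im=eyes.camera("scene")[:,:,::-1].copy()
cv2.imwrite("pics/s12.png",cv2.resize(im[130:220,250:350],None,fx=6,fy=6,interpolation=cv2.INTER_CUBIC))
E
```

```text
t 17.6167 [448.3 128.6 144.8] zdir -110.79 down [ 0.002  0.    -1.   ] w 0.03128275105458391 F [ 0.2  0.1 -0.5]
[[0.0,-0.174,-0.0,0.188,0.0,0.0,-0.0001],[0.0,-0.174,-0.0,0.188,0.0001,0.0,-0.0001],[0.0,-0.174,-0.0,0.188,0.0,0.0,-0.0001],[0.0,-0.174,-0.0,0.188,0.0001,0.0,-0.0001],[0.0,-0.174,-0.0,0.188,0.0,0.0,-0.0001],[0.0,-0.174,-0.001,0.187,0.0001,0.0,-0.0001],[0.0,-0.174,-0.0,0.188,0.0,0.0001,-0.0001]]
7 max shift 25.616400996236766 turn 0.02545584412271571
```

View pics/s12.png

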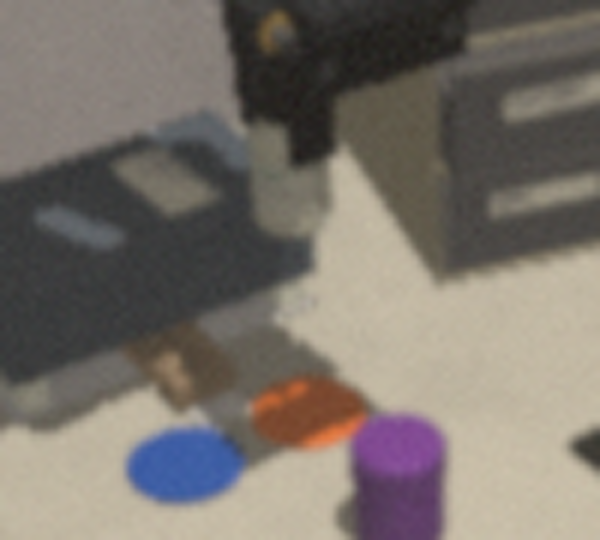

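Emit:
play_rows(series=[[0, -0.08, 0, 0.086, 0, 0, 0], [0, -0.18, 0, 0.194, 0, 0, 0], [0, -0.25, 0, 0.27, 0, 0, 0], [0, -0.25, 0, 0.27, 0, 0, 0], [0, -0.22, 0, 0.237, 0, 0, 0], [0, -0.15, 0, 0.161, 0, 0, 0], [0, -0.088, 0, 0.096, 0, 0, 0], [0, 0, 0, 0, 0, 0, 0], [0, 0, 0, 0, 0, 0, 0], [0, 0, 0, 0, 0, 0, 0]])

```text
time: 18.5
position: [0.5134, -0.0363, 0.143]
tool_rot: [0.126, 0.696, -0.695, -0.128]
ft_force: [0.2, 0.7, -0.8]
grip_width: 0.0312
```

Emit:
play_rows(series=[[0, 0, 0.12, 0, 0, 0, 0], [0, 0, 0.22, 0, 0, 0, 0], [0, 0, 0.24, 0, 0, 0, 0], [0, 0, 0.2, 0, 0, 0, 0], [0, 0, 0.12, 0, 0, 0, 0], [0, 0, 0.06, 0, 0, 0, 0], [0, 0, 0.04, 0, 0, 0, 0], [0, 0, 0.02, 0, 0, 0, 0], [0, 0, 0, 0, 0, 0, 0], [0, 0, 0, 0, 0, 0, 0]])

```text
time: 19.33
position: [0.5153, -0.0373, 0.0423]
tool_rot: [-0.128, -0.695, 0.696, 0.127]
ft_force: [0.5, -0.5, -0.2]
grip_width: 0.0311
```

Emit:
play_rows(series=[[0, 0, 0.02, 0, 0, 0, 0], [0, 0, 0.01, 0, 0, 0, 0], [0, 0, 0, 0, 0, 0, 0], [0, 0, 0, 0, 0, 0, 0]])

```text
time: 19.67
position: [0.515, -0.0376, 0.0388]
tool_rot: [-0.128, -0.695, 0.695, 0.128]
ft_force: [-0.1, -0.1, -1.1]
grip_width: 0.0308
```

Emit:
play_rows(series=[[0, 0, 0.01, 0, 0, 0, 0], [0, 0, 0.01, 0, 0, 0, 0], [0, 0, 0, 0, 0, 0, 0], [0, 0, 0, 0, 0, 0, 0]])

```text
time: 20.0
position: [0.5153, -0.0378, 0.038]
tool_rot: [-0.128, -0.695, 0.696, 0.127]
ft_force: [-1.7, 0.2, 9.8]
grip_width: 0.0313
```

In contact with the pad. I'll release, rise, and look.

Emit:
play_rows(series=[[0, 0, -0.01, 0, 0, 0, 0], [0.7, 0, 0, 0, 0, 0, 0], [0.7, 0, 0, 0, 0, 0, 0], [0.7, 0, 0, 0, 0, 0, 0], [0.7, 0, 0, 0, 0, 0, 0], [0.7, 0, 0, 0, 0, 0, 0], [0.7, 0, -0.1, 0, 0, 0, 0], [0.7, 0, -0.3, 0, 0, 0, 0], [0.7, 0, -0.35, 0, 0, 0, 0], [0.7, 0, -0.25, 0, 0, 0, 0], [0.7, 0, -0.1, 0, 0, 0, 0], [0.7, 0, 0, 0, 0, 0, 0]])

```text
time: 21.0
position: [0.5168, -0.0379, 0.1505]
tool_rot: [-0.13, -0.695, 0.696, 0.125]
ft_force: [0.2, 0.6, -0.0]
grip_width: 0.0608
```

```bash
python3 - <<'E'
from rig import robot,eyes
import pickle
from h import *
p=eyes.camera_params("wrist"); pickle.dump(p,open("w13.pkl","wb")); im=eyes.camera("wrist")[:,:,::-1].copy()
cv2.imwrite("pics/w13.png",im)
im=eyes.camera("scene")[:,:,::-1].copy()
cv2.imwrite("pics/s13.png",cv2.resize(im[130:250,250:450],None,fx=4,fy=4,interpolation=cv2.INTER_CUBIC))
E
# look at case pose: 
python3 plan.py 0.6 417.5 139 160 -20.8 0 12
```

```text
t 21.1 [514.4 -37.3 147.4] zdir -110.79 down [-0.  0. -1.] w 0.060811526752256845 F [ 0.4 -0.2  0.1]
[[0.6,0.128,-0.01,-0.109,0.0,-0.0417,0.0],[0.6,0.112,-0.01,-0.124,0.0,-0.0417,0.0],[0.6,0.095,-0.011,-0.138,0.0,-0.0417,0.0],[0.6,0.076,-0.01,-0.149,0.0,-0.0417,0.0],[0.6,0.056,-0.011,-0.158,0.0,-0.0416,0.0],[0.6,0.035,-0.01,-0.164,0.0,-0.0417,0.0],[0.6,0.013,-0.011,-0.167,0.0,-0.0416,0.0],[0.6,-0.008,-0.01,-0.168,0.0,-0.0417,0.0],[0.6,-0.03,-0.011,-0.165,0.0,-0.0416,0.0],[0.6,-0.052,-0.01,-0.16,0.0,-0.0417,0.0],[0.6,-0.072,-0.011,-0.151,0.0001,-0.0416,0.0],[0.6,-0.091,-0.01,-0.141,0.0,-0.0417,0.0]]
12 max shift 16.85348628622577 turn 7.506
```

View pics/w13.png

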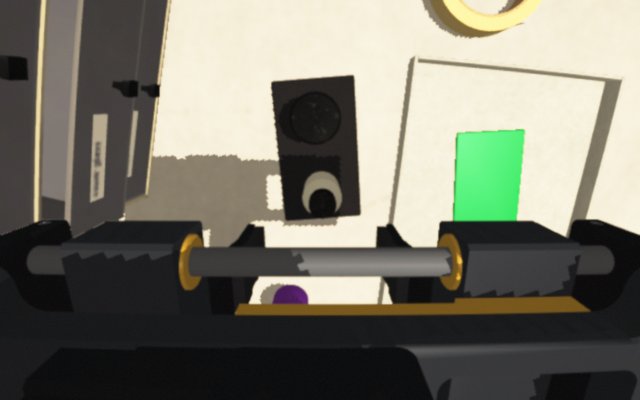

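View pics/s13.png

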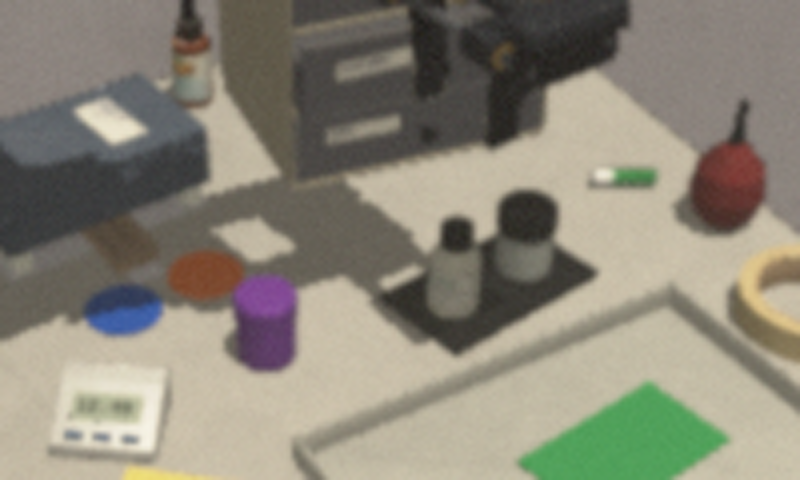

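Both stand upright on the pad: bottle at (322,195), pot at (315,117). Next, over the case.

```bash
python3 plan.py 0.6 426 168 150 -20.8 0 13
```

```text
t 21.1 [514.4 -37.3 147.4] zdir -110.79 down [-0.  0. -1.] w 0.060811526752256845 F [ 0.4 -0.2  0.1]
[[0.6,0.12,-0.002,-0.124,0.0,-0.0385,0.0],[0.6,0.104,-0.002,-0.137,0.0,-0.0385,0.0],[0.6,0.087,-0.002,-0.149,0.0,-0.0385,0.0],[0.6,0.068,-0.002,-0.158,0.0,-0.0384,0.0],[0.6,0.048,-0.002,-0.165,0.0,-0.0385,0.0],[0.6,0.028,-0.002,-0.169,0.0,-0.0384,0.0],[0.6,0.008,-0.002,-0.172,0.0,-0.0385,0.0],[0.6,-0.013,-0.002,-0.171,0.0,-0.0384,0.0],[0.6,-0.034,-0.002,-0.169,0.0,-0.0385,0.0],[0.6,-0.054,-0.002,-0.163,0.0,-0.0384,0.0],[0.6,-0.073,-0.002,-0.156,0.0,-0.0385,0.0],[0.6,-0.091,-0.002,-0.145,0.0001,-0.0384,0.0],[0.6,-0.108,-0.001,-0.134,0.0,-0.0385,0.0]]
13 max shift 17.25688268488837 turn 6.93
```

Emit:
play_rows(series=[[0.6, 0.12, 0, -0.124, 0, -0.0385, 0], [0.6, 0.104, 0, -0.137, 0, -0.0385, 0], [0.6, 0.087, 0, -0.149, 0, -0.0385, 0], [0.6, 0.068, 0, -0.158, 0, -0.0385, 0], [0.6, 0.048, 0, -0.165, 0, -0.0385, 0], [0.6, 0.028, 0, -0.169, 0, -0.0385, 0], [0.6, 0.008, 0, -0.172, 0, -0.0385, 0], [0.6, -0.013, 0, -0.171, 0, -0.0385, 0], [0.6, -0.034, 0, -0.169, 0, -0.0385, 0], [0.6, -0.054, 0, -0.163, 0, -0.0385, 0], [0.6, -0.073, 0, -0.156, 0, -0.0385, 0], [0.6, -0.091, 0, -0.145, 0, -0.0385, 0]])

```text
time: 22.1
position: [0.4312, 0.1525, 0.1457]
tool_rot: [-0.369, 0.605, -0.603, 0.366]
ft_force: [-0.7, 0.6, 1.0]
grip_width: 0.0522
```

Emit:
play_rows(series=[[0.6, -0.108, 0, -0.134, 0, -0.038, 0], [0.6, 0, 0, 0, 0, 0, 0], [0.6, 0, 0, 0, 0, 0, 0], [0.6, 0, 0, 0, 0, 0, 0]])

```text
time: 22.43
position: [0.426, 0.1674, 0.1466]
tool_rot: [-0.402, 0.583, -0.582, 0.4]
ft_force: [0.0, -0.1, 0.2]
grip_width: 0.0522
```

```bash
python3 plan.py 0.6 426 168 150 -20.8 0 1; python3 - <<'E'
from rig import robot,eyes
import pickle
from h import *
p=eyes.camera_params("wrist"); pickle.dump(p,open("w14.pkl","wb")); im=eyes.camera("wrist")[:,:,::-1].copy()
cv2.imwrite("pics/w14.png",im)
E
```

```text
t 22.4333 [426.  167.4 146.6] zdir -20.89 down [-0.002 -0.001 -1.   ] w 0.052169407374401545 F [ 0.  -0.1  0.2]
[[0.6,-0.006,-0.034,-0.002,0.0005,-0.0005,0.0004]]
1 max shift 3.4583232931581174 turn 0.1462326912834473
```

View pics/w14.png

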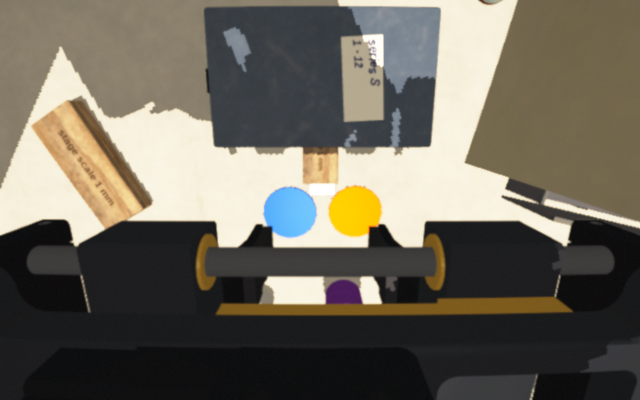

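Clear view. The coasters are at (290,211) blue and (355,210) orange, the case tip is at (320,165), and the slide box is at (322,77). The larger wood look-alike is at (90,165), lying loose. The smaller one under the slide box is the one meant.

```bash
cat > m14.py <<'E'
import pickle,sys
from h import *
def run(f,pk):
    im=cv2.imread(f); p=pickle.load(open(pk,"rb"))
    h=cv2.cvtColor(im,cv2.COLOR_BGR2HSV); H,S,V=[x.astype(int) for x in cv2.split(h)]
    def circ(m,z):
        r,w=rect(p,m,z); hull=cv2.convexHull(w.astype(np.float32)).reshape(-1,2)
        A=np.c_[2*hull,np.ones(len(hull))]; s=np.linalg.lstsq(A,(hull**2).sum(1),rcond=None)[0]
        return np.round(s[:2],1),round(np.sqrt(s[2]+s[0]**2+s[1]**2),1)
    R0=np.zeros(H.shape,bool); R0[:222]=1
    def big(m): return max(blobs(m&R0,10),key=lambda b:b[0][4])
    out={}
    b=big((H>95)&(H<128)&(S>110)&(V>120)); print("blue",b[0],circ(b[2],.002))
    b=big((H>10)&(H<28)&(S>190)&(V>170)); print("orange",b[0],circ(b[2],.002))
    R1=np.zeros(H.shape,bool);R1[140:190,295:348]=1
    b=big((H>5)&(H<25)&(S>75)&R1); r,w=rect(p,b[2],.017); print("case",b[0],r); print(np.round(cv2.boxPoints(r),1))
    R1[:]=0;R1[0:155,195:450]=1
    m=(V<135)&(H>85)&(H<130)&R1; m=cv2.morphologyEx(m.astype(np.uint8),cv2.MORPH_CLOSE,np.ones((25,25)))
    m=cv2.morphologyEx(m,cv2.MORPH_OPEN,np.ones((15,15)))>0
    b=big(m); r,w=rect(p,b[2],.07); print("slide",b[0],r); print(np.round(cv2.boxPoints(r),1))
run(*sys.argv[1:])
E
python3 m14.py pics/w14.png w14.pkl
python3 -c "
import cv2; im=cv2.imread('pics/w14.png'); cv2.imwrite('pics/w14c.png',cv2.resize(im[130:240,250:400],None,fx=5,fy=5,interpolation=cv2.INTER_CUBIC))"
```

```text
blue [ 264  187   52   35 1499] (array([384.9, 151.1]), np.float64(26.7))
orange [ 330  186   51   36 1519] (array([448.8, 127.7]), np.float64(26.4))
case [ 303  147   35   37 1263] ((432.885986328125, 187.50306701660156), (34.55548858642578, 32.833412170410156), 69.05467987060547)
[[411.4 177.2]
 [442.  165.5]
 [454.4 197.8]
 [423.7 209.5]]
slide [  205     0   229   147 24373] ((460.25067138671875, 256.48333740234375), (102.49394989013672, 168.4425506591797), 68.63526916503906)
[[363.1 239.4]
 [520.  178.1]
 [557.4 273.5]
 [400.5 334.9]]
```

View pics/w14c.png

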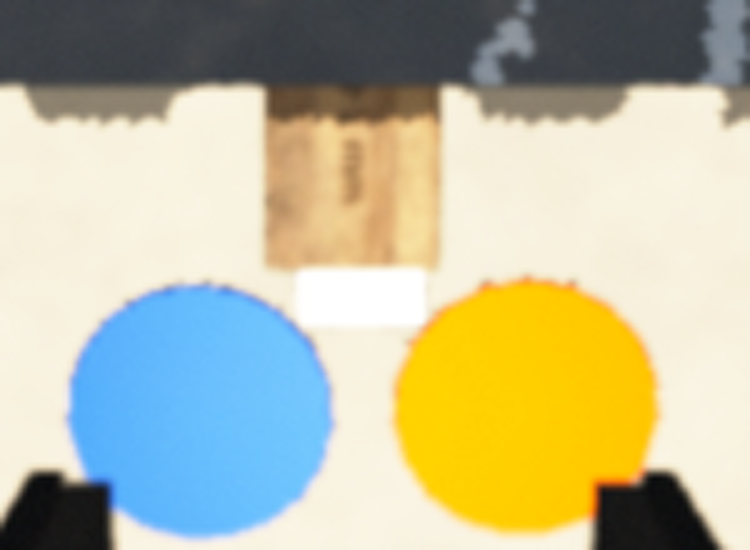

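```bash
python3 plan.py 0.6 429.6 175 110 -20.8 0 3 429.6 175 30 -20.8 0 5
```

```text
t 22.4833 [426.4 167.2 146.9] zdir -20.91 down [-0.001 -0.    -1.   ] w 0.051775322512741105 F [ 0.1 -0.2  0.5]
[[0.6,-0.028,0.123,0.001,0.0001,-0.0002,0.0001],[0.6,-0.028,0.123,0.001,0.0001,-0.0002,0.0001],[0.6,-0.029,0.123,0.001,0.0002,-0.0002,0.0001],[0.6,0.0,0.16,-0.0,-0.0,-0.0,-0.0],[0.6,0.0,0.16,-0.0,-0.0,-0.0,-0.0],[0.6,0.0,0.16,-0.0,-0.0,-0.0,-0.0],[0.6,0.0,0.16,-0.0,-0.0,-0.0,-0.0],[0.6,0.0,0.16,-0.001,-0.0,-0.0,-0.0]]
8 max shift 16.0003124969483 turn 0.05399999999999999
```

Down to TCP z ≈ 40 first, then check.

Emit:
play_rows(series=[[0.6, -0.028, 0.12, 0, 0, -0.0003, 0], [0.6, -0.028, 0.2, 0, 0, -0.0003, 0], [0.6, -0.028, 0.25, 0, 0, 0, 0], [0.6, 0, 0.25, 0, 0, 0, 0], [0.6, 0, 0.15, 0, 0, 0, 0], [0.6, 0, 0.1, 0, 0, 0, 0], [0.6, 0, 0, 0, 0, 0, 0], [0.6, 0, 0, 0, 0, 0, 0], [0.6, 0, 0, 0, 0, 0, 0]])

```text
time: 23.23
position: [0.43, 0.1752, 0.041]
tool_rot: [0.401, -0.582, 0.582, -0.402]
ft_force: [0.1, 0.6, 0.8]
grip_width: 0.0523
```

```bash
python3 plan.py 0.6 429.6 175 30 -20.8 0 3; python3 - <<'E'
from rig import robot,eyes
from h import *
im=eyes.camera("wrist")[:,:,::-1].copy()
cv2.imwrite("pics/w15.png",im)
im=eyes.camera("scene")[:,:,::-1].copy()
cv2.imwrite("pics/s15.png",cv2.resize(im[130:220,210:350],None,fx=5,fy=5,interpolation=cv2.INTER_CUBIC))
E
```

```text
t 23.2333 [430.  175.2  41. ] zdir -20.76 down [ 0.001  0.    -1.   ] w 0.052251854007386314 F [0.1 0.6 0.8]
[[0.6,0.001,0.037,-0.001,-0.0001,0.0001,-0.0],[0.6,0.001,0.036,-0.001,-0.0001,0.0001,-0.0001],[0.6,0.002,0.037,-0.001,-0.0,0.0,-0.0]]
3 max shift 3.7067505985701272 turn 0.031176914536239792
```

View pics/w15.png

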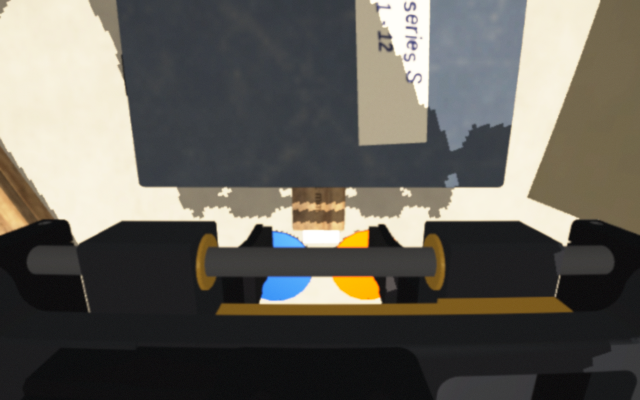

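View pics/s15.png

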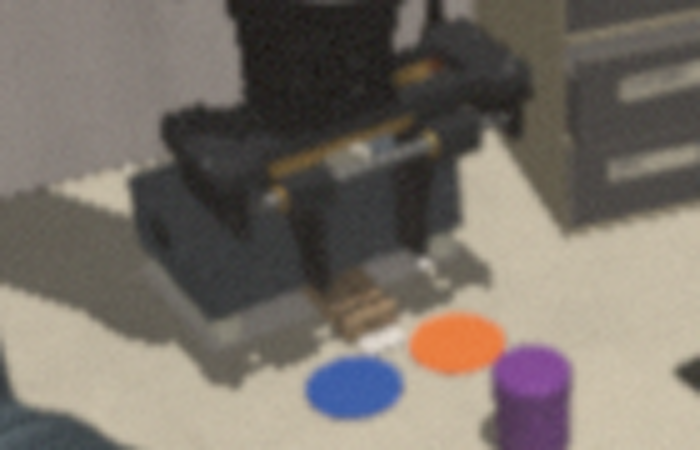

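Centred on the case (292–345 between the jaws). Final descent, then close with a long wait.

Emit:
play_rows(series=[[0.6, 0, 0.05, 0, 0, 0, 0], [0.6, 0, 0.04, 0, 0, 0, 0], [0.6, 0, 0.02, 0, 0, 0, 0], [0.6, 0, 0, 0, 0, 0, 0], [0.6, 0, 0, 0, 0, 0, 0], [0.6, 0, 0, 0, 0, 0, 0]])

```text
time: 23.83
position: [0.4293, 0.1757, 0.0296]
tool_rot: [-0.402, 0.582, -0.582, 0.402]
ft_force: [0.9, -0.9, -0.0]
grip_width: 0.0523
```

Emit:
play_rows(series=[[0, 0, 0, 0, 0, 0, 0], [0, 0, 0, 0, 0, 0, 0], [0, 0, 0, 0, 0, 0, 0], [0, 0, 0, 0, 0, 0, 0], [0, 0, 0, 0, 0, 0, 0], [0, 0, 0, 0, 0, 0, 0], [0, 0, 0, 0, 0, 0, 0], [0, 0, 0, 0, 0, 0, 0], [0, 0, 0, 0, 0, 0, 0], [0, 0, 0, 0, 0, 0, 0]], grip_force=30)

```text
time: 24.67
position: [0.4294, 0.1756, 0.0296]
tool_rot: [-0.402, 0.582, -0.582, 0.402]
ft_force: [0.7, 1.2, 0.1]
grip_width: 0.0012
```

The jaws shut on nothing. Look before moving.

```bash
python3 - <<'E'
from rig import robot,eyes
from h import *
im=eyes.camera("wrist")[:,:,::-1].copy()
cv2.imwrite("pics/w16.png",cv2.resize(im[120:320,180:460],None,fx=2.8,fy=2.8,interpolation=cv2.INTER_CUBIC))
im=eyes.camera("scene")[:,:,::-1].copy()
cv2.imwrite("pics/s16.png",cv2.resize(im[140:220,230:340],None,fx=7,fy=7,interpolation=cv2.INTER_CUBIC))
E
```

```text
(no output)
```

View pics/w16.png

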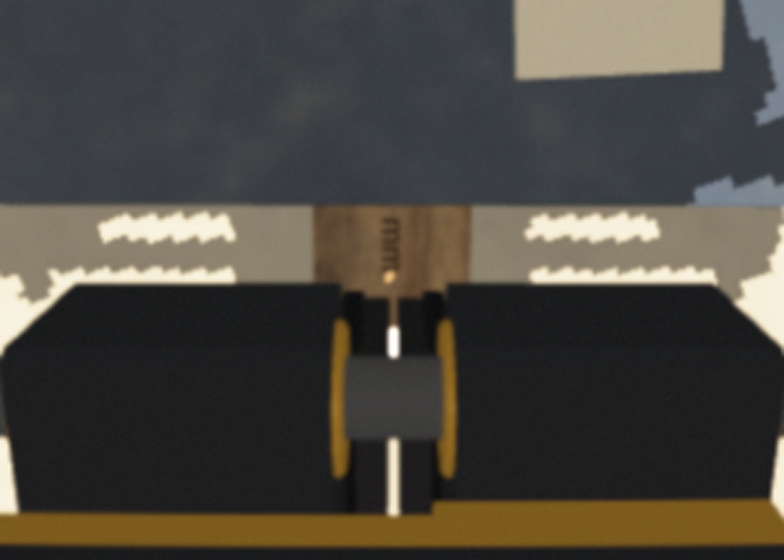

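View pics/s16.png

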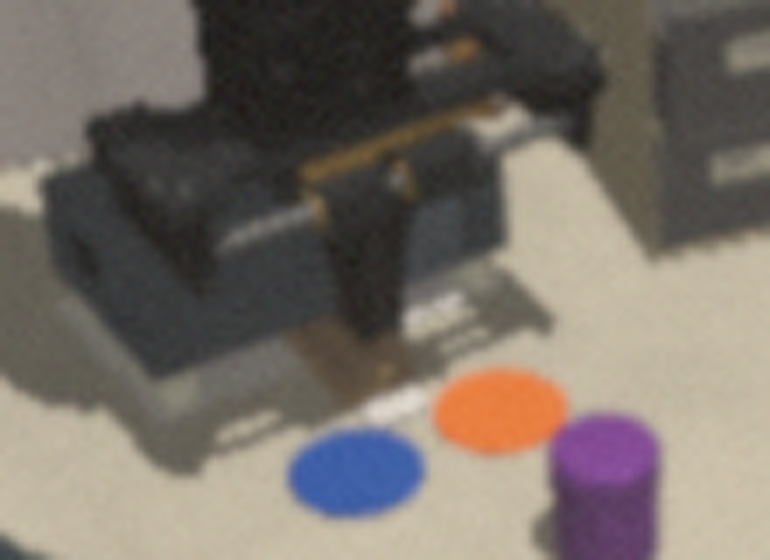

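```bash
python3 -c "
from rig import robot
print(robot.nose_length,[a for a in dir(robot) if not a.startswith('_')])"
```

```text
0.025 ['Unreachable', 'get_obs', 'nose_length']
```

```bash
python3 - <<'E'
from rig import robot,eyes
from h import *
o=robot.get_obs(); print(o["position"])
p=eyes.camera_params("scene")
x=np.array([.355,.935])
for off in (0,-.0095):
  for z in (0,.005,.017,.02,.03):
    q=np.array([.4294,.1756])+off*x
    u=proj(p,[(*q,z)])[0]; print(off,z,u,"crop",(u-[230,140])*7)
print("near end case",(proj(p,[(.4275,.169,.017),(.4275,.169,.003)])-[230,140])*7)
pw=eyes.camera_params("wrist"); print(proj(pw,[(.4275,.169,.017),(.4275,.169,.003),(*(np.array([.4294,.1756])+.0095*x),.005),(*(np.array([.4294,.1756])+.0095*x),.02)]))
E
```

```text
[0.42932852 0.17563063 0.02963991]
0 0 [284.16489653 196.35425273] crop [379.15427569 394.47976909]
0 0.005 [284.02905903 194.9912064 ] crop [378.20341321 384.9384448 ]
0 0.017 [283.69997477 191.68818615] crop [375.89982338 361.81730305]
0 0.02 [283.61701835 190.85535975] crop [375.31912842 355.98751824]
0 0.03 [283.33849059 188.05856212] crop [373.36943411 336.40993484]
-0.0095 0 [285.77359526 197.99749512] crop [390.41516685 405.98246586]
-0.0095 0.005 [285.64152152 196.63115461] crop [389.49065067 396.41808227]
-0.0095 0.017 [285.32153499 193.31995068] crop [387.25074496 373.23965479]
-0.0095 0.02 [285.24086738 192.48501593] crop [386.68607167 367.39511154]
-0.0095 0.03 [284.97001088 189.68100573] crop [384.79007617 347.76704011]
near end case [[385.2671802  369.55193685]
 [387.88830362 396.54205347]]
[[321.84946962 239.06974396]
 [321.74112412 231.11006119]
 [320.92143511 208.13850271]
 [320.97864904 215.21327681]]
```

The fingers shut *above* the case: the tongue shows through the gap, and the scene view puts the fingertips at z≈30–40 mm, not 5 mm. That also explains the poor bottle grip, because the jaws were on the shoulder. So the fingertips don't reach as far as stated. I'll back off and touch the bench with shut fingers between the coasters to measure it.

Emit:
play_rows(series=[[0, 0, -0.1, 0, 0, 0, 0], [0, 0.1, -0.1, 0, 0, 0, 0], [0, 0.18, 0, 0, 0, 0, 0], [0, 0.1, 0, 0, 0, 0, 0], [0, 0.02, 0, 0, 0, 0, 0], [0, 0, 0.1, 0, 0, 0, 0], [0, 0, 0.1, 0, 0, 0, 0], [0, 0, 0.05, 0, 0, 0, 0], [0, 0, 0, 0, 0, 0, 0], [0, 0, 0, 0, 0, 0, 0]])

```text
time: 25.6
position: [0.415, 0.1383, 0.0243]
tool_rot: [-0.402, 0.582, -0.581, 0.402]
ft_force: [-0.5, 0.2, 0.1]
grip_width: 0.0003
```

```bash
python3 - <<'E'
from rig import robot,eyes
from h import *
im=eyes.camera("wrist")[:,:,::-1].copy()
cv2.imwrite("pics/w17.png",im)
im=eyes.camera("scene")[:,:,::-1].copy()
cv2.imwrite("pics/s17.png",cv2.resize(im[140:220,230:340],None,fx=7,fy=7,interpolation=cv2.INTER_CUBIC))
E
```

```text
(no output)
```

View pics/w17.png

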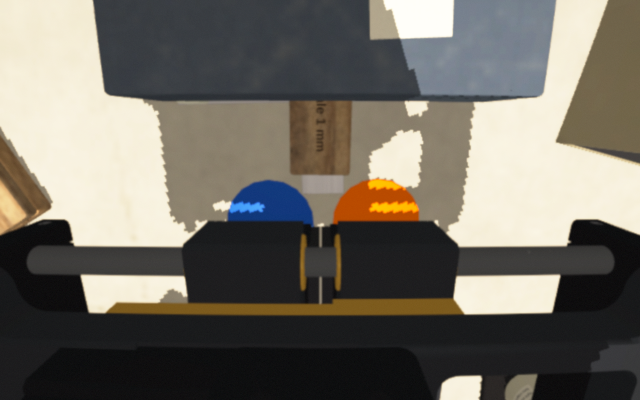

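View pics/s17.png

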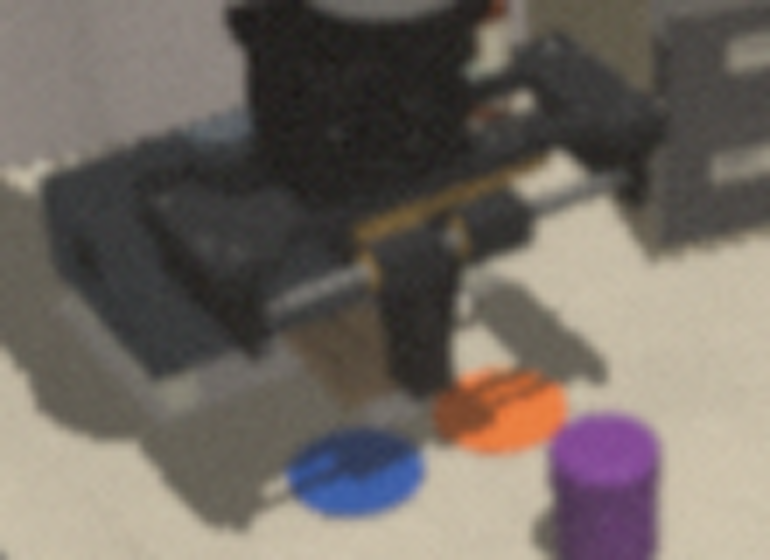

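Emit:
play_rows(series=[[0, 0, 0.04, 0, 0, 0, 0], [0, 0, 0.04, 0, 0, 0, 0], [0, 0, 0.04, 0, 0, 0, 0], [0, 0, 0, 0, 0, 0, 0]])

```text
time: 26.03
position: [0.4149, 0.1382, 0.012]
tool_rot: [-0.402, 0.582, -0.581, 0.402]
ft_force: [-1.1, -0.6, 0.2]
grip_width: 0.0004
```

Emit:
play_rows(series=[[0, 0, 0.03, 0, 0, 0, 0], [0, 0, 0.03, 0, 0, 0, 0], [0, 0, 0, 0, 0, 0, 0]])

```text
time: 26.28
position: [0.415, 0.1382, 0.0061]
tool_rot: [-0.402, 0.582, -0.582, 0.402]
ft_force: [-0.2, 0.1, -0.1]
grip_width: 0.0007
```

Emit:
play_rows(series=[[0, 0, 0.02, 0, 0, 0, 0], [0, 0, 0.02, 0, 0, 0, 0], [0, 0, 0, 0, 0, 0, 0]])

```text
time: 26.53
position: [0.4151, 0.1382, 0.0024]
tool_rot: [-0.402, 0.582, -0.582, 0.402]
ft_force: [0.1, -0.4, 0.1]
grip_width: 0.0005
```

```bash
python3 - <<'E'
from rig import robot,eyes
from h import *
print(robot.get_obs()["ft_force"])
im=eyes.camera("scene")[:,:,::-1].copy()
cv2.imwrite("pics/s18.png",cv2.resize(im[140:220,230:340],None,fx=7,fy=7,interpolation=cv2.INTER_CUBIC))
E
```

```text
[ 0.10292577 -0.36182697  0.05718023]
```

View pics/s18.png

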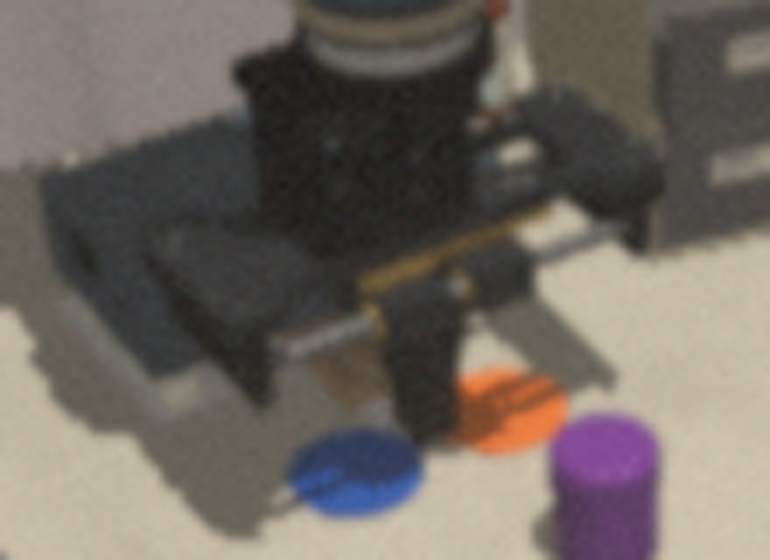

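Emit:
play_rows(series=[[0, 0, 0.02, 0, 0, 0, 0], [0, 0, 0.02, 0, 0, 0, 0], [0, 0, 0, 0, 0, 0, 0]])

```text
time: 26.83
position: [0.4151, 0.1382, -0.0016]
tool_rot: [-0.402, 0.582, -0.582, 0.402]
ft_force: [0.9, 0.0, -0.1]
grip_width: 0.0006
```

Emit:
play_rows(series=[[0, 0, 0.02, 0, 0, 0, 0], [0, 0, 0.01, 0, 0, 0, 0], [0, 0, 0, 0, 0, 0, 0]])

```text
time: 27.08
position: [0.4151, 0.1382, -0.0046]
tool_rot: [-0.402, 0.582, -0.582, 0.402]
ft_force: [0.1, -0.4, 0.2]
grip_width: 0.0005
```

Emit:
play_rows(series=[[0, 0, 0.015, 0, 0, 0, 0], [0, 0, 0.015, 0, 0, 0, 0], [0, 0, 0, 0, 0, 0, 0]])

```text
time: 27.33
position: [0.4153, 0.1382, -0.0056]
tool_rot: [0.402, -0.581, 0.582, -0.403]
ft_force: [-1.9, -0.6, 20.1]
grip_width: 0.0002
```

Emit:
play_rows(series=[[0, 0, 0.015, 0, 0, 0, 0], [0, 0, 0.01, 0, 0, 0, 0], [0, 0, 0, 0, 0, 0, 0]])

```text
time: 27.58
position: [0.4154, 0.1382, -0.006]
tool_rot: [0.401, -0.581, 0.582, -0.403]
ft_force: [-2.7, -1.7, 45.0]
grip_width: 0.0006
```

Contact at TCP z ≈ −5 on the 2 mm coasters means the fingertips really sit about 7 mm *behind* the reported TCP, a shift of about 32 mm from the note. I'll plan with tip z = TCP z + 7. Backing off and taking the case again.

Emit:
play_rows(series=[[0, 0, -0.08, 0, 0, 0, 0], [0, 0, -0.2, 0, 0, 0, 0], [0.6, 0, -0.2, 0, 0, 0, 0], [0.6, 0, 0, 0, 0, 0, 0], [0.6, 0, 0, 0, 0, 0, 0], [0.6, 0, 0, 0, 0, 0, 0], [0.6, 0, 0, 0, 0, 0, 0], [0.6, 0, 0, 0, 0, 0, 0], [0.6, 0, 0, 0, 0, 0, 0], [0.6, 0, 0, 0, 0, 0, 0], [0.6, 0, 0, 0, 0, 0, 0]])

```text
time: 28.5
position: [0.415, 0.1382, 0.0377]
tool_rot: [-0.402, 0.582, -0.581, 0.402]
ft_force: [0.1, 0.2, -0.4]
grip_width: 0.049
```

```bash
python3 plan.py 0.6 429.8 175 36 -20.8 0 4 429.8 175 -2 -20.8 0 4; python3 - <<'E'
from rig import robot,eyes
from h import *
p=eyes.camera_params("wrist"); import pickle; pickle.dump(p,open("w19.pkl","wb"))
im=eyes.camera("wrist")[:,:,::-1].copy()
cv2.imwrite("pics/w19.png",im)
E
```

```text
t 28.5 [415.  138.2  37.7] zdir -20.69 down [-0.001 -0.    -1.   ] w 0.049015241446461535 F [ 0.1  0.2 -0.4]
[[0.6,-0.099,0.004,0.002,0.0001,0.0002,0.0],[0.6,-0.099,0.004,0.002,0.0001,0.0001,0.0],[0.6,-0.099,0.005,0.002,0.0,0.0002,0.0001],[0.6,-0.1,0.004,0.002,0.0001,0.0001,0.0],[0.6,0.0,0.095,0.0,-0.0,0.0,0.0],[0.6,0.0,0.095,0.0,-0.0,0.0,0.0],[0.6,0.0,0.095,0.0,-0.0,0.0,0.0],[0.6,0.0,0.095,0.0,-0.0,0.0,0.0]]
8 max shift 10.00999500499376 turn 0.04024922359499621
```

View pics/w19.png

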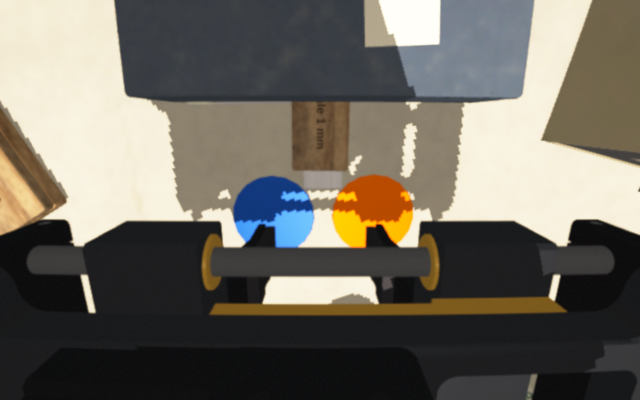

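Emit:
play_rows(series=[[0.6, -0.1, 0, 0.002, 0, 0.0002, 0], [0.6, -0.1, 0, 0.002, 0, 0.0002, 0], [0.6, -0.1, 0, 0.002, 0, 0.0002, 0], [0.6, -0.098, 0, 0.002, 0, 0, 0], [0.6, 0, 0.05, 0, 0, 0, 0], [0.6, 0, 0.1, 0, 0, 0, 0], [0.6, 0, 0.1, 0, 0, 0, 0], [0.6, 0, 0.08, 0, 0, 0, 0], [0.6, 0, 0.05, 0, 0, 0, 0], [0.6, 0, 0.02, 0, 0, 0, 0], [0.6, 0, 0, 0, 0, 0, 0], [0.6, 0, 0, 0, 0, 0, 0]])

```text
time: 29.55
position: [0.43, 0.175, -0.002]
tool_rot: [-0.402, 0.582, -0.582, 0.401]
ft_force: [-0.0, -0.2, -0.0]
grip_width: 0.052
```

Emit:
play_rows(series=[[0, 0, 0, 0, 0, 0, 0], [0, 0, 0, 0, 0, 0, 0], [0, 0, 0, 0, 0, 0, 0], [0, 0, 0, 0, 0, 0, 0], [0, 0, 0, 0, 0, 0, 0], [0, 0, 0, 0, 0, 0, 0], [0, 0, 0, 0, 0, 0, 0], [0, 0, 0, 0, 0, 0, 0]], grip_force=30)

```text
time: 30.22
position: [0.4301, 0.1752, -0.0016]
tool_rot: [0.401, -0.582, 0.582, -0.402]
ft_force: [0.4, -0.9, 5.0]
grip_width: 0.0337
```

The width is 33.7 mm, so the case is gripped. Draw it straight out 60 mm.

Emit:
play_rows(series=[[0, 0.02, 0, 0, 0, 0, 0], [0, 0.05, 0, 0, 0, 0, 0], [0, 0.07, 0, 0, 0, 0, 0], [0, 0.08, 0, 0, 0, 0, 0], [0, 0.08, 0, 0, 0, 0, 0], [0, 0.08, 0, 0, 0, 0, 0], [0, 0.08, 0, 0, 0, 0, 0], [0, 0.08, 0, 0, 0, 0, 0], [0, 0.05, 0, 0, 0, 0, 0], [0, 0.02, 0, 0, 0, 0, 0], [0, 0, 0, 0, 0, 0, 0], [0, 0, 0, 0, 0, 0, 0]])

```text
time: 31.22
position: [0.4074, 0.1177, -0.002]
tool_rot: [-0.402, 0.582, -0.582, 0.401]
ft_force: [-1.0, -1.9, 1.9]
grip_width: 0.0337
```

```bash
python3 plan.py 0 451.5 -198 120 -107.6 0 13; python3 - <<'E'
from rig import robot,eyes
from h import *
p=eyes.camera_params("wrist"); import pickle; pickle.dump(p,open("w20.pkl","wb"))
im=eyes.camera("wrist")[:,:,::-1].copy()
cv2.imwrite("pics/w20.png",im)
E
```

```text
t 31.2167 [407.4 117.7  -2. ] zdir -20.8 down [-0.002 -0.    -1.   ] w 0.03372258931316695 F [-1.  -1.9  1.9]
[[0.0,0.215,-0.094,0.118,0.0,0.0371,0.0001],[0.0,0.2,-0.094,0.142,0.0,0.0371,0.0001],[0.0,0.182,-0.094,0.164,0.0,0.0371,0.0001],[0.0,0.162,-0.094,0.184,0.0,0.0371,0.0001],[0.0,0.139,-0.094,0.202,0.0,0.0371,0.0001],[0.0,0.115,-0.094,0.217,0.0,0.0371,0.0001],[0.0,0.089,-0.094,0.228,0.0001,0.0371,0.0],[0.0,0.061,-0.094,0.237,0.0,0.0371,0.0001],[0.0,0.033,-0.094,0.243,0.0001,0.0371,0.0],[0.0,0.005,-0.094,0.245,0.0,0.0371,0.0001],[0.0,-0.024,-0.094,0.244,0.0001,0.0371,0.0],[0.0,-0.052,-0.094,0.24,0.0,0.0371,0.0001],[0.0,-0.079,-0.094,0.232,0.0001,0.037,0.0]]
13 max shift 26.29638758460941 turn 6.6780242587160465
```

View pics/w20.png

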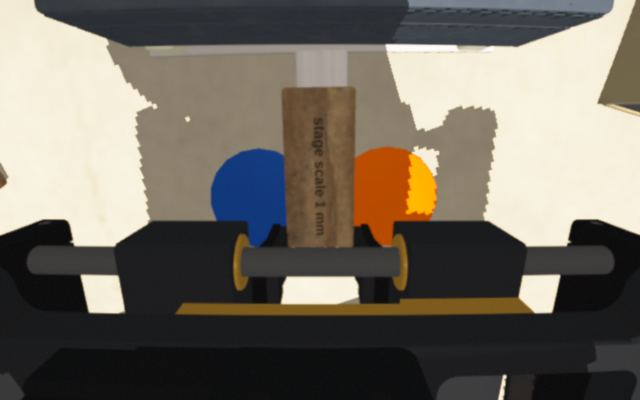

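The case is fully out (far end at row 88, clear of the box). Lift it and check how it sits in the grip.

Emit:
play_rows(series=[[0, 0, -0.05, 0, 0, 0, 0], [0, 0, -0.15, 0, 0, 0, 0], [0, 0, -0.25, 0, 0, 0, 0], [0, 0, -0.25, 0, 0, 0, 0], [0, 0, -0.2, 0, 0, 0, 0], [0, 0, -0.1, 0, 0, 0, 0], [0, 0, 0, 0, 0, 0, 0], [0, 0, 0, 0, 0, 0, 0]])

```text
time: 31.93
position: [0.4086, 0.1184, 0.0986]
tool_rot: [0.401, -0.582, 0.582, -0.402]
ft_force: [-0.9, -0.1, -0.5]
grip_width: 0.0333
```

```bash
python3 plan.py 0 417 -187 98 -107.5 0 13; python3 - <<'E'
from rig import robot,eyes
from h import *
p=eyes.camera_params("wrist"); import pickle; pickle.dump(p,open("w21.pkl","wb"))
o=robot.get_obs(); M=R.from_quat(o["tool_rot"]).as_matrix()
im=eyes.camera("wrist")[:,:,::-1].copy()
cv2.imwrite("pics/w21.png",im)
h=cv2.cvtColor(im,cv2.COLOR_BGR2HSV); H,S,V=[x.astype(int) for x in cv2.split(h)]
for s,c,m in blobs((H>3)&(H<22)&(S>75)&(V>40)&(S<190),600):
    print(s,c)
    r,w=rect(p,m,o["position"][2]+.019); print(r); w3=np.c_[w/1000,np.full(len(w),o["position"][2]+.019)]
    t=(w3-o["position"])@M*1000; print("tool x",t[:,0].min(),t[:,0].max(),"z",t[:,2].min(),t[:,2].max())
    print(cv2.minAreaRect(t[:,[0,2]].astype(np.float32)))
E
```

```text
t 31.9333 [408.6 118.4  98.6] zdir -20.76 down [ 0.002  0.    -1.   ] w 0.03327603892279277 F [-0.9 -0.1 -0.5]
[[0.0,0.217,0.0,0.089,-0.0,0.0371,-0.0],[0.0,0.206,0.001,0.114,-0.0,0.0371,-0.0],[0.0,0.191,0.0,0.137,-0.0,0.0371,-0.0],[0.0,0.174,0.001,0.158,-0.0,0.0371,-0.0],[0.0,0.154,0.0,0.178,-0.0,0.0371,-0.0001],[0.0,0.132,0.001,0.194,-0.0,0.0371,-0.0001],[0.0,0.109,0.001,0.208,-0.0,0.037,-0.0],[0.0,0.084,0.0,0.22,-0.0,0.0371,-0.0001],[0.0,0.058,0.001,0.228,-0.0,0.037,-0.0],[0.0,0.031,0.0,0.233,-0.0,0.0371,-0.0001],[0.0,0.004,0.001,0.235,-0.0,0.037,-0.0],[0.0,-0.024,0.0,0.234,-0.0001,0.0371,-0.0001],[0.0,-0.05,0.001,0.229,-0.0,0.037,-0.0]]
13 max shift 23.54909764725604 turn 6.67804851734397
[  496     0   144   116 12305] [575.16830557  57.18212109]
((549.3740234375, 166.11019897460938), (49.284645080566406, 71.02371215820312), 75.31979370117188)
tool x -119.17643605431654 -67.54502596016312 z 81.46947565097192 152.6538731504702
((-94.4876937866211, 114.73320770263672), (49.28465270996094, 71.02361297607422), 6.076039791107178)
[   0   26  114  165 9924] [ 46.07920193 113.56247481]

[... 274 characters left out ...]
.97572898864746)
[  282    87   112   161 11205] [319.89602856 165.07041499]
((430.8706970214844, 153.26768493652344), (78.14049530029297, 52.68699645996094), 69.540771484375)
tool x -79.42428004895505 -1.4443465467070515 z -18.009021553890413 34.81980736987845
((-40.481964111328125, 8.472599029541016), (78.14051055908203, 52.68696975708008), 0.2970674932003021)
[ 175  296  360   20 1360] [356.21176471 308.09852941]
((414.6815490722656, 80.27025604248047), (11.296163558959961, 199.29519653320312), 69.149169921875)
tool x 27.942280207409677 39.30476242769613 z -80.45170885935036 118.84266482398739
((33.51499938964844, 19.2041015625), (199.2949981689453, 11.296167373657227), 89.90542602539062)
```

View pics/w21.png

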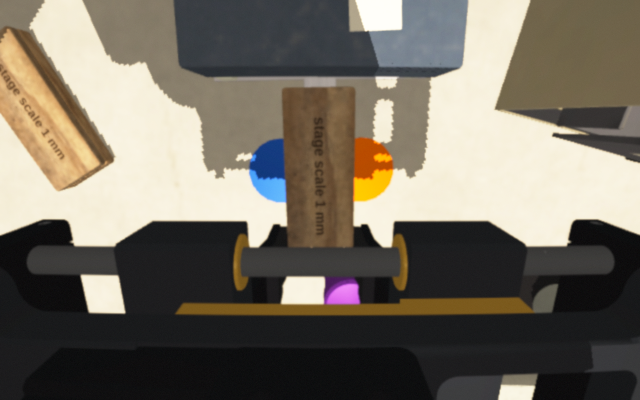

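The case is steady and aligned in the grip; its far end is 79 mm from the TCP, so its centre is 37 mm out. Carrying it to the mat.

Emit:
play_rows(series=[[0, 0.217, 0, 0.089, 0, 0.0371, 0], [0, 0.206, 0, 0.114, 0, 0.0371, 0], [0, 0.191, 0, 0.137, 0, 0.0371, 0], [0, 0.174, 0, 0.158, 0, 0.0371, 0], [0, 0.154, 0, 0.178, 0, 0.0371, 0], [0, 0.132, 0, 0.194, 0, 0.0371, 0], [0, 0.109, 0, 0.208, 0, 0.0371, 0], [0, 0.084, 0, 0.22, 0, 0.0371, 0], [0, 0.058, 0, 0.228, 0, 0.0371, 0], [0, 0.031, 0, 0.233, 0, 0.037, 0], [0, 0.004, 0, 0.235, 0, 0.037, 0], [0, -0.024, 0, 0.234, 0, 0.037, 0]])

```text
time: 32.98
position: [0.4149, -0.1644, 0.0967]
tool_rot: [0.068, 0.704, -0.703, -0.07]
ft_force: [0.7, 0.3, 0.2]
grip_width: 0.0337
```

Emit:
play_rows(series=[[0, -0.05, 0, 0.229, 0, 0.037, 0], [0, 0, 0, 0, 0, 0, 0], [0, 0, 0, 0, 0, 0, 0], [0, 0, 0, 0, 0, 0, 0], [0, 0, 0, 0, 0, 0, 0]])

```text
time: 33.4
position: [0.4155, -0.1856, 0.0974]
tool_rot: [0.106, 0.7, -0.698, -0.108]
ft_force: [0.7, 0.1, -1.0]
grip_width: 0.0338
```

```bash
python3 - <<'E'
from rig import robot,eyes
from h import *
p=eyes.camera_params("wrist"); import pickle; pickle.dump(p,open("w22.pkl","wb"))
im=eyes.camera("wrist")[:,:,::-1].copy()
cv2.imwrite("pics/w22.png",im)
h=cv2.cvtColor(im,cv2.COLOR_BGR2HSV); H,S,V=[x.astype(int) for x in cv2.split(h)]
b=max(blobs((H>50)&(H<80)&(S>120),300),key=lambda b:b[0][4]); r,w=rect(p,b[2],.006); print("green",b[0],r,cv2.boxPoints(r))
E
python3 plan.py 0 417 -187 98 -107.5 0 1
```

```text
green [ 279   77   86  142 2194] ((452.1136779785156, -199.44232177734375), (67.74034881591797, 115.58570098876953), 72.51126861572266) [[ 386.81366 -214.37909]
 [ 497.05652 -249.11469]
 [ 517.4137  -184.50555]
 [ 407.17084 -149.76996]]
t 33.45 [ 415.7 -185.7   97.6] zdir -107.43 down [-0.002  0.002 -1.   ] w 0.0337538380724843 F [-0.4 -0.3 -0.1]
[[0.0,-0.016,-0.004,0.008,0.0003,0.0004,0.0007]]
1 max shift 1.8330302779823358 turn 0.15484185480676727
```

View pics/w22.png

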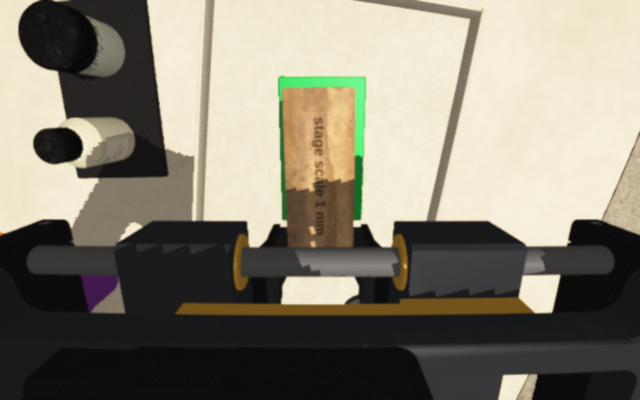

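Emit:
play_rows(series=[[0, -0.007, 0.1, 0.008, 0, 0, 0], [0, -0.007, 0.2, 0.007, 0, 0, 0], [0, 0, 0.22, 0, 0, 0, 0], [0, 0, 0.18, 0, 0, 0, 0], [0, 0, 0.12, 0, 0, 0, 0], [0, 0, 0.06, 0, 0, 0, 0], [0, 0, 0.03, 0, 0, 0, 0], [0, 0, 0, 0, 0, 0, 0], [0, 0, 0, 0, 0, 0, 0], [0, 0, 0, 0, 0, 0, 0]])

```text
time: 34.28
position: [0.4178, -0.1893, 0.0078]
tool_rot: [-0.108, -0.699, 0.699, 0.107]
ft_force: [0.3, 0.2, -0.6]
grip_width: 0.0332
```

Emit:
play_rows(series=[[0, 0, 0.02, 0, 0, 0, 0], [0, 0, 0.01, 0, 0, 0, 0], [0, 0, 0, 0, 0, 0, 0], [0, 0, 0, 0, 0, 0, 0]])

```text
time: 34.62
position: [0.4174, -0.1892, 0.0043]
tool_rot: [-0.108, -0.699, 0.699, 0.108]
ft_force: [0.0, -0.1, -0.8]
grip_width: 0.0333
```

Emit:
play_rows(series=[[0, 0.012, 0, -0.013, 0, 0, 0], [0, 0, 0.02, 0, 0, 0, 0], [0, 0, 0.01, 0, 0, 0, 0], [0, 0, 0, 0, 0, 0, 0], [0, 0, 0, 0, 0, 0, 0]])

```text
time: 35.03
position: [0.4165, -0.1874, 0.0014]
tool_rot: [0.108, 0.699, -0.699, -0.108]
ft_force: [-1.0, 0.2, 5.1]
grip_width: 0.0336
```

Contact (5 N) at the expected height. Release and rise.

Emit:
play_rows(series=[[0.65, 0, 0, 0, 0, 0, 0], [0.65, 0, 0, 0, 0, 0, 0], [0.65, 0, 0, 0, 0, 0, 0], [0.65, 0, 0, 0, 0, 0, 0], [0.65, 0, 0, 0, 0, 0, 0], [0.65, 0, -0.1, 0, 0, 0, 0], [0.65, 0, -0.3, 0, 0, 0, 0], [0.65, 0, -0.35, 0, 0, 0, 0], [0.65, 0, -0.35, 0, 0, 0, 0], [0.65, 0, -0.2, 0, 0, 0, 0], [0.65, 0, 0, 0, 0, 0, 0], [0.65, 0, 0, 0, 0, 0, 0]])

```text
time: 36.03
position: [0.4172, -0.188, 0.1327]
tool_rot: [-0.109, -0.698, 0.699, 0.107]
ft_force: [0.4, -0.0, 0.5]
grip_width: 0.0566
```

```bash
python3 plan.py 0.7 582 -57.7 130 -110.8 0 7; python3 - <<'E'
from rig import robot,eyes
from h import *
p=eyes.camera_params("wrist"); import pickle; pickle.dump(p,open("w23.pkl","wb"))
im=eyes.camera("wrist")[:,:,::-1].copy()
cv2.imwrite("pics/w23.png",im)
h=cv2.cvtColor(im,cv2.COLOR_BGR2HSV); H,S,V=[x.astype(int) for x in cv2.split(h)]
b=max(blobs((H>50)&(H<80)&(S>120),300),key=lambda b:b[0][4]); r,w=rect(p,b[2],.006); print("green",b[0],r)
R0=np.zeros(H.shape,bool);g=b[0];R0[g[1]:g[1]+g[3]+5,g[0]:g[0]+g[2]]=1
b=max(blobs((H>3)&(H<24)&(S>60)&R0,300),key=lambda b:b[0][4]); r,w=rect(p,b[2],.020); print("case",b[0],r)
E
```

```text
t 36.0333 [ 417.2 -188.   132.7] zdir -107.53 down [ 0.003 -0.002 -1.   ] w 0.056584612251609635 F [ 0.4 -0.   0.5]
[[0.7,-0.168,0.004,-0.248,-0.0001,0.0026,-0.0002],[0.7,-0.166,0.004,-0.25,-0.0,0.0026,-0.0002],[0.7,-0.165,0.004,-0.251,-0.0001,0.0026,-0.0001],[0.7,-0.162,0.004,-0.252,-0.0,0.0026,-0.0002],[0.7,-0.16,0.004,-0.254,-0.0001,0.0026,-0.0001],[0.7,-0.158,0.004,-0.255,-0.0,0.0026,-0.0002],[0.7,-0.157,0.004,-0.257,-0.0001,0.0026,-0.0001]]
7 max shift 30.11876491491641 turn 0.469727580625196
green [ 282   86   76  126 5329] ((451.35943603515625, -199.16798400878906), (67.9063491821289, 116.40087890625), 72.40755462646484)
case [ 300  104   38   94 3449] ((452.25042724609375, -198.8100128173828), (32.68272399902344, 82.92987823486328), 73.11396026611328)
```

View pics/w23.png

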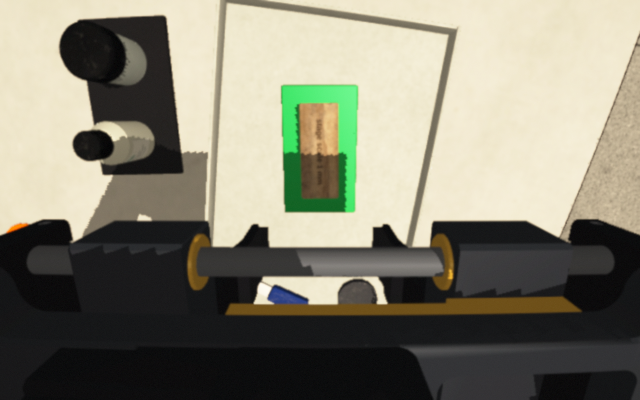

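The case lies on the mat centre within about 1 mm and 0.7°, flat. Now back for the pot.

Emit:
play_rows(series=[[0.75, -0.09, 0, -0.13, 0, 0.003, 0], [0.75, -0.16, 0, -0.24, 0, 0.003, 0], [0.75, -0.2, 0, -0.305, 0, 0.003, 0], [0.75, -0.2, 0, -0.31, 0, 0.003, 0], [0.75, -0.19, 0, -0.3, 0, 0.003, 0], [0.75, -0.15, 0, -0.25, 0, 0.003, 0], [0.75, -0.1, 0, -0.16, 0, 0, 0], [0.75, -0.046, 0, -0.072, 0, 0, 0], [0.75, 0, 0, 0, 0, 0, 0], [0.75, 0, 0, 0, 0, 0, 0], [0.75, 0, 0, 0, 0, 0, 0], [0.75, 0, 0, 0, 0, 0, 0]])

```text
time: 37.08
position: [0.5807, -0.059, 0.1307]
tool_rot: [-0.127, -0.695, 0.695, 0.129]
ft_force: [0.4, 0.6, -1.1]
grip_width: 0.0655
```

```bash
cat > padlook.py <<'E'
import sys,pickle
from rig import robot,eyes
from h import *
p=eyes.camera_params("wrist"); im=eyes.camera("wrist")[:,:,::-1].copy()
for q in ((.582,-.0577,.059),(.5153,-.0377,.074)):
    u=proj(p,[q])[0]; cv2.drawMarker(im,tuple(int(v) for v in u),(0,255,0),0,8,1); print(u)
cv2.imwrite(sys.argv[1],im)
E
python3 padlook.py pics/w24.png; python3 plan.py 0.75 582 -57.7 10 -110.8 0 7
```

```text
[316.80755271 202.53033478]
[323.28259591 290.87636628]
t 37.1333 [581. -59. 131.] zdir -110.87 down [-0.001  0.    -1.   ] w 0.0649962691429509 F [-0.7  0.7  0.7]
[[0.75,-0.001,0.173,-0.002,-0.0,-0.0001,0.0001],[0.75,-0.001,0.173,-0.002,-0.0,-0.0,0.0001],[0.75,-0.001,0.173,-0.002,-0.0,-0.0001,0.0],[0.75,-0.001,0.173,-0.003,-0.0,-0.0,0.0001],[0.75,-0.001,0.173,-0.002,-0.0,-0.0001,0.0],[0.75,-0.0,0.172,-0.003,-0.0,-0.0,0.0001],[0.75,-0.001,0.173,-0.002,-0.0001,-0.0001,0.0]]
7 max shift 17.302889932031583 turn 0.02545584412271571
```

View pics/w24.png

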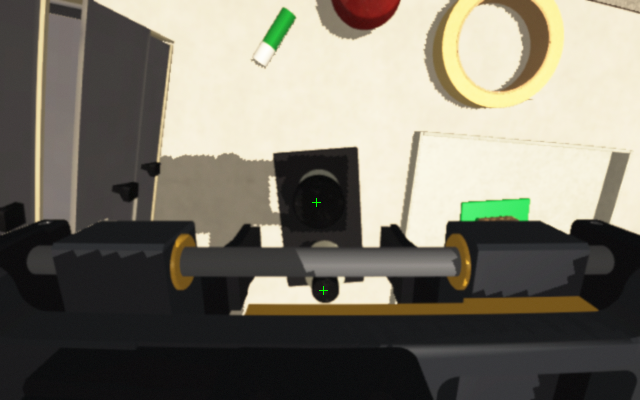

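Emit:
play_rows(series=[[0.75, 0, 0.12, -0.007, 0, 0, 0], [0.75, 0, 0.22, -0.006, 0, 0, 0], [0.75, 0, 0.28, 0, 0, 0, 0], [0.75, 0, 0.26, 0, 0, 0, 0], [0.75, 0, 0.18, 0, 0, 0, 0], [0.75, 0, 0.1, 0, 0, 0, 0], [0.75, 0, 0.05, 0, 0, 0, 0], [0.75, 0, 0, 0, 0, 0, 0], [0.75, 0, 0, 0, 0, 0, 0], [0.75, 0, 0, 0, 0, 0, 0]])

```text
time: 37.97
position: [0.5836, -0.0574, 0.0114]
tool_rot: [-0.128, -0.695, 0.696, 0.127]
ft_force: [1.1, -0.1, 0.0]
grip_width: 0.0655
```

Emit:
play_rows(series=[[0, 0, 0, 0, 0, 0, 0], [0, 0, 0, 0, 0, 0, 0], [0, 0, 0, 0, 0, 0, 0], [0, 0, 0, 0, 0, 0, 0], [0, 0, 0, 0, 0, 0, 0], [0, 0, 0, 0, 0, 0, 0], [0, 0, 0, 0, 0, 0, 0], [0, 0, 0, 0, 0, 0, 0], [0, 0, 0, 0, 0, 0, 0]], grip_force=25)

```text
time: 38.72
position: [0.5828, -0.0572, 0.0104]
tool_rot: [-0.128, -0.695, 0.696, 0.127]
ft_force: [-1.4, -0.3, 3.5]
grip_width: 0.041
```

Emit:
play_rows(series=[[0, 0, -0.06, 0, 0, 0, 0], [0, 0, -0.15, 0, 0, 0, 0], [0, 0, -0.25, 0, 0, 0, 0], [0, 0, -0.25, 0, 0, 0, 0], [0, 0, -0.2, 0, 0, 0, 0], [0, 0, -0.09, 0, 0, 0, 0], [0, 0, 0, 0, 0, 0, 0], [0, 0, 0, 0, 0, 0, 0]])

```text
time: 39.38
position: [0.5822, -0.0567, 0.1099]
tool_rot: [0.127, 0.696, -0.695, -0.128]
ft_force: [-0.4, -0.5, -2.1]
grip_width: 0.0412
```

```bash
python3 plan.py 0 385.2 150.9 110 -110.8 0 8; python3 - <<'E'
from rig import robot,eyes
from h import *
im=cv2.imread("pics/w24.png")
cv2.imwrite("pics/w24c.png",cv2.convertScaleAbs(cv2.resize(im[140:260,260:380],None,fx=5,fy=5,interpolation=cv2.INTER_CUBIC),alpha=2.5))
im=eyes.camera("wrist")[:,:,::-1].copy(); cv2.imwrite("pics/w25.png",im)
E
```

```text
t 39.3833 [582.2 -56.7 109.9] zdir -110.77 down [-0.  0. -1.] w 0.041216411398460336 F [-0.4 -0.5 -2.1]
[[0.0,0.322,0.0,-0.155,0.0,0.0,0.0],[0.0,0.322,0.0,-0.155,0.0,0.0,0.0],[0.0,0.322,0.0,-0.155,0.0,0.0,0.0],[0.0,0.323,0.0,-0.155,0.0,0.0,0.0],[0.0,0.322,0.0,-0.156,0.0,0.0,0.0],[0.0,0.323,0.0,-0.155,0.0,0.0001,0.0],[0.0,0.322,0.0,-0.156,0.0,0.0,0.0001],[0.0,0.323,-0.0,-0.155,0.0,0.0001,0.0]]
8 max shift 35.826526485273455 turn 0.018000000000000002
```

View pics/w24c.png

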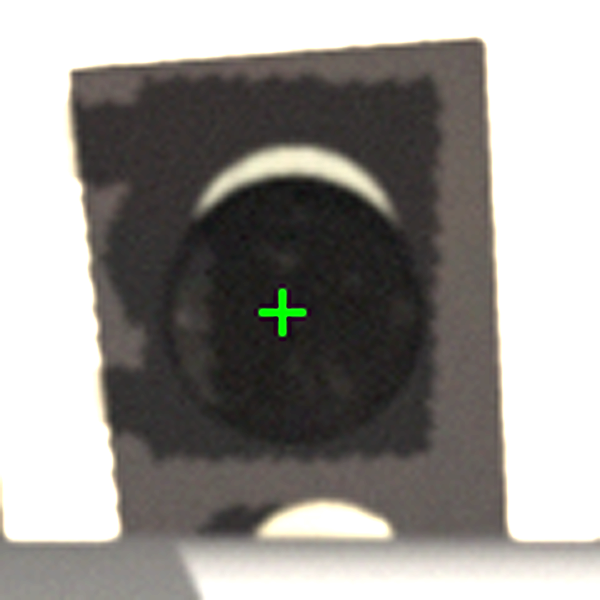

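View pics/w25.png

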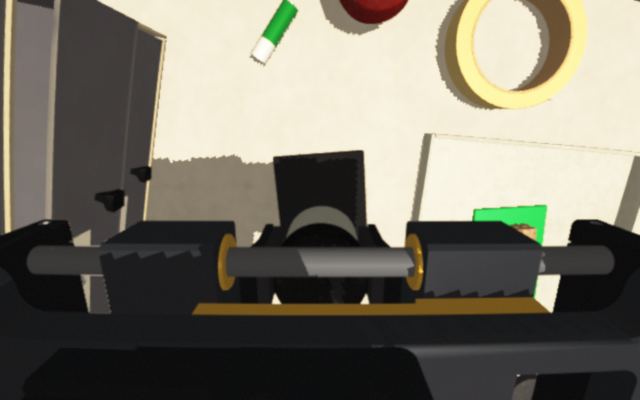

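Emit:
play_rows(series=[[0, 0.1, 0, -0.048, 0, 0, 0], [0, 0.22, 0, -0.106, 0, 0, 0], [0, 0.33, 0, -0.159, 0, 0, 0], [0, 0.36, 0, -0.173, 0, 0, 0], [0, 0.36, 0, -0.173, 0, 0, 0], [0, 0.36, 0, -0.173, 0, 0, 0], [0, 0.34, 0, -0.164, 0, 0, 0], [0, 0.26, 0, -0.125, 0, 0, 0], [0, 0.16, 0, -0.077, 0, 0, 0], [0, 0.089, 0, -0.044, 0, 0, 0], [0, 0, 0, 0, 0, 0, 0], [0, 0, 0, 0, 0, 0, 0]])

```text
time: 40.43
position: [0.3857, 0.1508, 0.1098]
tool_rot: [-0.127, -0.696, 0.696, 0.127]
ft_force: [0.6, -0.0, -1.1]
grip_width: 0.0408
```

Emit:
play_rows(series=[[0, 0, 0.06, 0, 0, 0, 0], [0, 0, 0.14, 0, 0, 0, 0], [0, 0, 0.2, 0, 0, 0, 0], [0, 0, 0.2, 0, 0, 0, 0], [0, 0, 0.15, 0, 0, 0, 0], [0, 0, 0.08, 0, 0, 0, 0], [0, 0, 0.04, 0, 0, 0, 0], [0, 0, 0, 0, 0, 0, 0], [0, 0, 0, 0, 0, 0, 0], [0, 0, 0, 0, 0, 0, 0], [0, 0, 0, 0, 0, 0, 0]])

```text
time: 41.35
position: [0.3862, 0.1507, 0.0238]
tool_rot: [0.128, 0.696, -0.695, -0.127]
ft_force: [0.2, 0.9, -0.7]
grip_width: 0.0414
```

```bash
python3 plan.py 0 385.1 150.9 8 -110.8 0 3
```

```text
t 41.35 [386.2 150.7  23.8] zdir -110.78 down [ 0.002  0.    -1.   ] w 0.041364969596355924 F [ 0.2  0.9 -0.7]
[[0.0,0.004,0.053,0.001,0.0001,0.0,-0.0002],[0.0,0.003,0.053,0.001,0.0001,0.0001,-0.0002],[0.0,0.004,0.052,-0.0,0.0001,0.0,-0.0001]]
3 max shift 5.316013544000805 turn 0.04409081537009721
```

Emit:
play_rows(series=[[0, 0.01, 0.06, 0, 0, 0, 0], [0, 0, 0.06, 0, 0, 0, 0], [0, 0, 0.03, 0, 0, 0, 0], [0, 0, 0, 0, 0, 0, 0], [0, 0, 0, 0, 0, 0, 0], [0, 0, 0, 0, 0, 0, 0]])

```text
time: 41.85
position: [0.3845, 0.151, 0.008]
tool_rot: [-0.127, -0.695, 0.696, 0.128]
ft_force: [-0.5, 0.1, -1.5]
grip_width: 0.0411
```

Emit:
play_rows(series=[[0, 0, 0.01, 0, 0, 0, 0], [0, 0, 0.01, 0, 0, 0, 0], [0, 0, 0, 0, 0, 0, 0], [0, 0, 0, 0, 0, 0, 0]])

```text
time: 42.18
position: [0.3848, 0.151, 0.0064]
tool_rot: [0.128, 0.696, -0.695, -0.127]
ft_force: [0.3, -1.0, 1.7]
grip_width: 0.0413
```

Emit:
play_rows(series=[[0.75, 0, 0, 0, 0, 0, 0], [0.75, 0, 0, 0, 0, 0, 0], [0.75, 0, 0, 0, 0, 0, 0], [0.75, 0, 0, 0, 0, 0, 0], [0.75, 0, 0, 0, 0, 0, 0], [0.75, 0, -0.08, 0, 0, 0, 0], [0.75, 0, -0.25, 0, 0, 0, 0], [0.75, 0, -0.3, 0, 0, 0, 0], [0.75, 0, -0.3, 0, 0, 0, 0], [0.75, 0, -0.15, 0, 0, 0, 0], [0.75, 0, 0, 0, 0, 0, 0], [0.75, 0, 0, 0, 0, 0, 0]])

```text
time: 43.18
position: [0.3851, 0.1511, 0.1152]
tool_rot: [0.128, 0.696, -0.695, -0.126]
ft_force: [-0.9, 0.3, -0.2]
grip_width: 0.0654
```

```bash
python3 plan.py 0.7 515.3 -37.7 118 -110.8 0 8;  python3 - <<'E'
from rig import robot,eyes
from h import *
import pickle
p=eyes.camera_params("wrist"); pickle.dump(p,open("w26.pkl","wb")); im=eyes.camera("wrist")[:,:,::-1].copy(); cv2.imwrite("pics/w26.png",im)
print(proj(p,[(.385,.151,.055),(.385,.151,.002)]))
E
```

```text
t 43.1833 [385.1 151.1 115.2] zdir -110.77 down [ 0.003  0.    -1.   ] w 0.06536510040749603 F [-0.9  0.3 -0.2]
[[0.7,-0.236,-0.003,0.163,0.0001,0.0,-0.0001],[0.7,-0.236,-0.003,0.163,0.0,0.0,-0.0001],[0.7,-0.236,-0.003,0.163,0.0001,0.0,-0.0001],[0.7,-0.236,-0.003,0.163,0.0,0.0,-0.0001],[0.7,-0.236,-0.003,0.163,0.0001,0.0,-0.0001],[0.7,-0.236,-0.004,0.163,0.0,0.0001,-0.0001],[0.7,-0.236,-0.003,0.163,0.0001,0.0,-0.0001],[0.7,-0.235,-0.004,0.163,0.0,0.0001,-0.0001]]
8 max shift 28.68466489258677 turn 0.02545584412271571
[[319.21569483 207.90886646]
 [319.4166978  191.95872126]]
```

View pics/w26.png

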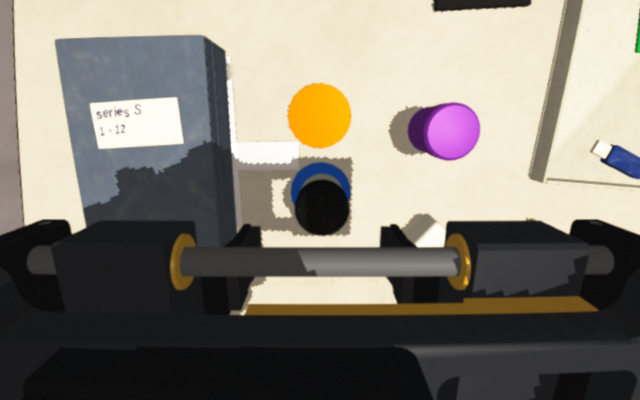

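The pot is centred on blue (lid and coaster are both shifted about 2 px from prediction, so they agree with each other). Now the bottle.

Emit:
play_rows(series=[[0.7, -0.1, 0, 0.069, 0, 0, 0], [0.7, -0.22, 0, 0.152, 0, 0, 0], [0.7, -0.3, 0, 0.207, 0, 0, 0], [0.7, -0.33, 0, 0.228, 0, 0, 0], [0.7, -0.33, 0, 0.228, 0, 0, 0], [0.7, -0.28, 0, 0.194, 0, 0, 0], [0.7, -0.2, 0, 0.138, 0, 0, 0], [0.7, -0.126, 0, 0.088, 0, 0, 0], [0.7, 0, 0, 0, 0, 0, 0], [0.7, 0, 0, 0, 0, 0, 0], [0.7, 0, 0, 0, 0, 0, 0]])

```text
time: 44.15
position: [0.5124, -0.0362, 0.1132]
tool_rot: [0.126, 0.696, -0.695, -0.129]
ft_force: [0.3, -0.3, -0.5]
grip_width: 0.0607
```

```bash
python3 padlook.py pics/w27.png; python3 plan.py 0.7 515.3 -37.7 6 -110.8 0 7; python3 -c "
import cv2
im=cv2.imread('pics/w27.png'); cv2.imwrite('pics/w27c.png',cv2.resize(im[130:260,250:390],None,fx=5,fy=4.5,interpolation=cv2.INTER_CUBIC))"
```

```text
[311.98844055 107.63428866]
[319.31926642 211.49205894]
t 44.2 [512.6 -36.  113.5] zdir -110.7 down [-0.003  0.001 -1.   ] w 0.06094051464333807 F [-0.3 -0.7 -0.2]
[[0.7,-0.005,0.153,0.001,-0.0,0.0001,0.0002],[0.7,-0.005,0.154,0.001,-0.0,0.0001,0.0002],[0.7,-0.005,0.153,0.001,-0.0,0.0001,0.0002],[0.7,-0.005,0.154,0.001,-0.0,0.0001,0.0001],[0.7,-0.005,0.154,0.001,-0.0,0.0001,0.0002],[0.7,-0.004,0.153,0.0,-0.0,0.0,0.0001],[0.7,-0.004,0.154,0.001,-0.0,0.0001,0.0002]]
7 max shift 15.408439246075508 turn 0.04024922359499621
```

View pics/w27c.png

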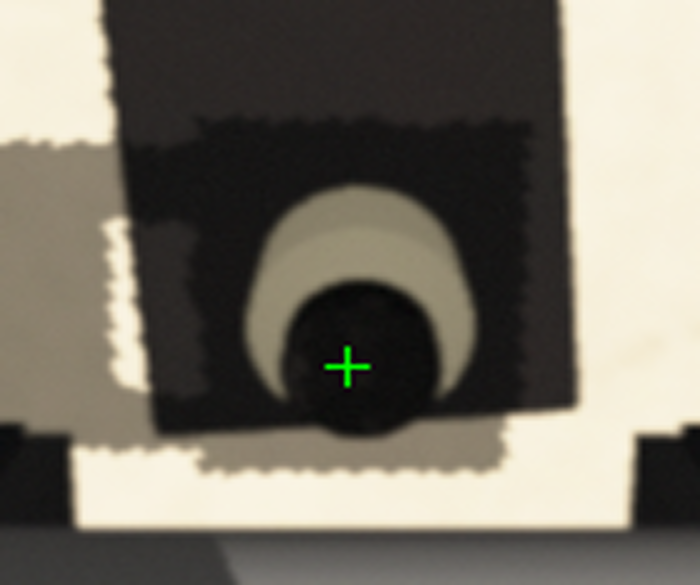

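Emit:
play_rows(series=[[0.7, -0.01, 0.1, 0, 0, 0, 0], [0.7, 0, 0.2, 0, 0, 0, 0], [0.7, 0, 0.25, 0, 0, 0, 0], [0.7, 0, 0.22, 0, 0, 0, 0], [0.7, 0, 0.15, 0, 0, 0, 0], [0.7, 0, 0.09, 0, 0, 0, 0], [0.7, 0, 0.05, 0, 0, 0, 0], [0.7, 0, 0, 0, 0, 0, 0], [0.7, 0, 0, 0, 0, 0, 0], [0.7, 0, 0, 0, 0, 0, 0]])

```text
time: 45.03
position: [0.5163, -0.0382, 0.0089]
tool_rot: [-0.128, -0.695, 0.696, 0.127]
ft_force: [-0.2, 1.2, -0.3]
grip_width: 0.0611
```

Emit:
play_rows(series=[[0, 0, 0, 0, 0, 0, 0], [0, 0, 0, 0, 0, 0, 0], [0, 0, 0, 0, 0, 0, 0], [0, 0, 0, 0, 0, 0, 0], [0, 0, 0, 0, 0, 0, 0], [0, 0, 0, 0, 0, 0, 0], [0, 0, 0, 0, 0, 0, 0], [0, 0, 0, 0, 0, 0, 0], [0, 0, 0, 0, 0, 0, 0]], grip_force=30)

```text
time: 45.78
position: [0.5157, -0.0383, 0.0083]
tool_rot: [-0.128, -0.695, 0.696, 0.127]
ft_force: [-0.7, -1.0, 2.6]
grip_width: 0.0339
```

Emit:
play_rows(series=[[0, 0, -0.05, 0, 0, 0, 0], [0, 0, -0.12, 0, 0, 0, 0], [0, 0, -0.22, 0, 0, 0, 0], [0, 0, -0.25, 0, 0, 0, 0], [0, 0, -0.22, 0, 0, 0, 0], [0, 0, -0.1, 0, 0, 0, 0], [0, 0, -0.04, 0, 0, 0, 0], [0, 0, 0, 0, 0, 0, 0], [0, 0, 0, 0, 0, 0, 0]])

```text
time: 46.53
position: [0.5149, -0.0379, 0.1074]
tool_rot: [0.127, 0.696, -0.695, -0.128]
ft_force: [-0.1, -0.3, 0.1]
grip_width: 0.0339
```

```bash
python3 plan.py 0 448.8 127.5 108 -110.8 0 8
```

```text
t 46.5333 [514.9 -37.9 107.4] zdir -110.78 down [-0.001  0.001 -1.   ] w 0.033940124271478515 F [-0.1 -0.3  0.1]
[[0.0,0.151,-0.0,-0.164,-0.0,0.0,0.0001],[0.0,0.151,-0.001,-0.164,-0.0,0.0,0.0001],[0.0,0.151,-0.001,-0.164,-0.0,0.0,0.0],[0.0,0.15,-0.001,-0.164,-0.0,0.0,0.0001],[0.0,0.151,-0.0,-0.164,-0.0,0.0,0.0],[0.0,0.15,-0.001,-0.164,-0.0,0.0,0.0001],[0.0,0.151,-0.0,-0.164,-0.0,0.0001,0.0],[0.0,0.15,-0.001,-0.164,-0.0,0.0,0.0001]]
8 max shift 22.29304824379116 turn 0.018000000000000002
```

Emit:
play_rows(series=[[0, 0.06, 0, -0.065, 0, 0, 0], [0, 0.14, 0, -0.152, 0, 0, 0], [0, 0.2, 0, -0.218, 0, 0, 0], [0, 0.23, 0, -0.25, 0, 0, 0], [0, 0.22, 0, -0.24, 0, 0, 0], [0, 0.17, 0, -0.185, 0, 0, 0], [0, 0.12, 0, -0.131, 0, 0, 0], [0, 0.065, 0, -0.071, 0, 0, 0], [0, 0, 0, 0, 0, 0, 0], [0, 0, 0, 0, 0, 0, 0], [0, 0, 0, 0, 0, 0, 0]])

```text
time: 47.45
position: [0.4501, 0.1267, 0.1079]
tool_rot: [-0.128, -0.695, 0.696, 0.128]
ft_force: [0.7, 0.3, -0.5]
grip_width: 0.0341
```

Emit:
play_rows(series=[[0, 0, 0.06, 0, 0, 0, 0], [0, 0, 0.14, 0, 0, 0, 0], [0, 0, 0.2, 0, 0, 0, 0], [0, 0, 0.2, 0, 0, 0, 0], [0, 0, 0.15, 0, 0, 0, 0], [0, 0, 0.08, 0, 0, 0, 0], [0, 0, 0.05, 0, 0, 0, 0], [0, 0, 0, 0, 0, 0, 0], [0, 0, 0, 0, 0, 0, 0], [0, 0, 0, 0, 0, 0, 0]])

```text
time: 48.28
position: [0.4502, 0.1271, 0.0208]
tool_rot: [0.128, 0.696, -0.695, -0.127]
ft_force: [0.0, -0.5, -0.1]
grip_width: 0.034
```

```bash
python3 plan.py 0 448.8 127.5 6 -110.8 0 3
```

```text
t 48.2833 [450.2 127.1  20.8] zdir -110.79 down [ 0.002  0.    -1.   ] w 0.03400670703039659 F [ 0.  -0.5 -0.1]
[[0.0,0.005,0.049,0.0,0.0001,0.0,-0.0001],[0.0,0.005,0.049,0.001,0.0,0.0,-0.0002],[0.0,0.004,0.05,0.0,0.0001,0.0001,-0.0001]]
3 max shift 5.015974481593782 turn 0.036000000000000004
```

Emit:
play_rows(series=[[0, 0.013, 0.06, 0, 0, 0, 0], [0, 0, 0.06, 0, 0, 0, 0], [0, 0, 0.025, 0, 0, 0, 0], [0, 0, 0, 0, 0, 0, 0], [0, 0, 0, 0, 0, 0, 0], [0, 0, 0, 0, 0, 0, 0]])

```text
time: 48.78
position: [0.4483, 0.1278, 0.0056]
tool_rot: [0.127, 0.696, -0.696, -0.127]
ft_force: [-0.5, 0.3, -0.2]
grip_width: 0.0337
```

Emit:
play_rows(series=[[0, 0, 0.01, 0, 0, 0, 0], [0, 0, 0.01, 0, 0, 0, 0], [0, 0, 0, 0, 0, 0, 0], [0, 0, 0, 0, 0, 0, 0]])

```text
time: 49.12
position: [0.4485, 0.1278, 0.0043]
tool_rot: [0.128, 0.696, -0.695, -0.127]
ft_force: [-0.1, 0.1, 5.6]
grip_width: 0.0336
```

Contact at the expected height, centred. Release, rise, and go to a view pose.

Emit:
play_rows(series=[[0.7, 0, 0, 0, 0, 0, 0], [0.7, 0, 0, 0, 0, 0, 0], [0.7, 0, 0, 0, 0, 0, 0], [0.7, 0, 0, 0, 0, 0, 0], [0.7, 0, 0, 0, 0, 0, 0], [0.7, 0, -0.08, 0, 0, 0, 0], [0.7, 0, -0.25, 0, 0, 0, 0], [0.7, 0, -0.35, 0, 0, 0, 0], [0.7, 0, -0.38, 0, 0, 0, 0], [0.7, 0, -0.38, 0, 0, 0, 0], [0.7, 0, -0.35, 0, 0, 0, 0], [0.7, 0, -0.15, 0, 0, 0, 0]])

```text
time: 50.12
position: [0.4503, 0.1279, 0.2026]
tool_rot: [0.13, 0.696, -0.695, -0.125]
ft_force: [0.8, 0.1, -0.1]
grip_width: 0.0609
```

Emit:
play_rows(series=[[0.7, 0.1, -0.1, 0, 0, 0, 0], [0.7, 0.2, 0, 0, 0, 0, 0], [0.7, 0.1, 0, 0, 0, 0, 0], [0.7, 0, 0, 0, 0, 0, 0], [0.7, 0, 0, 0, 0, 0, 0], [0.7, 0, 0, 0, 0, 0, 0]])

```text
time: 50.62
position: [0.4116, 0.1418, 0.2075]
tool_rot: [-0.128, -0.696, 0.696, 0.127]
ft_force: [0.3, -0.2, 0.9]
grip_width: 0.0606
```

```bash
python3 - <<'E'
from rig import robot,eyes
from h import *
import pickle
p=eyes.camera_params("wrist"); im=eyes.camera("wrist")[:,:,::-1].copy(); cv2.imwrite("pics/w30.png",im); pickle.dump(p,open("w30.pkl","wb"))
im=eyes.camera("scene")[:,:,::-1].copy(); cv2.imwrite("pics/s30.png",cv2.resize(im[130:270,220:460],None,fx=3.3,fy=3.3,interpolation=cv2.INTER_CUBIC))
o=robot.get_obs(); print(o["time"],o["position"])
E
```

```text
50.7167 [0.4117513  0.14169551 0.20738709]
```

View pics/w30.png

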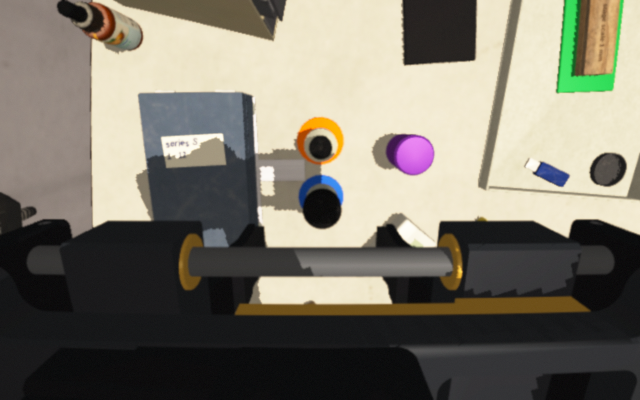

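View pics/s30.png

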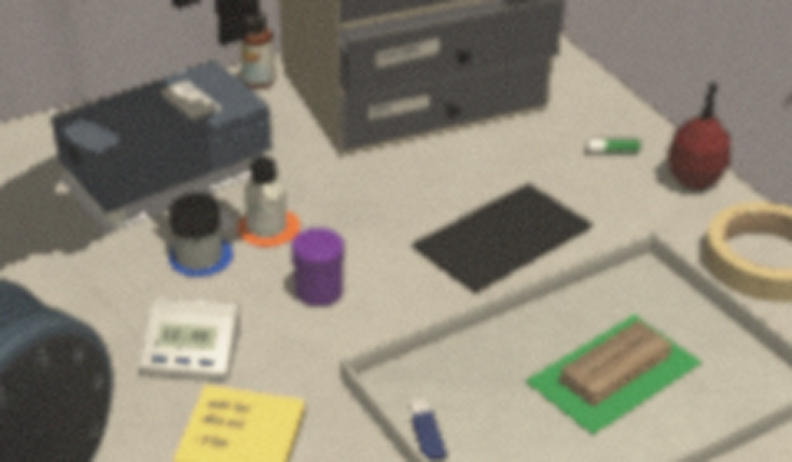

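Everything looks right. I'll measure the pot, bottle and coasters here, then move clear so the top camera can compare the slide box with its start.

```bash
python3 - <<'E'
import pickle
from h import *
im=cv2.imread("pics/w30.png"); p=pickle.load(open("w30.pkl","rb"))
h=cv2.cvtColor(im,cv2.COLOR_BGR2HSV); H,S,V=[x.astype(int) for x in cv2.split(h)]
def circ(m,z):
    r,w=rect(p,m,z); hull=cv2.convexHull(w.astype(np.float32)).reshape(-1,2)
    A=np.c_[2*hull,np.ones(len(hull))]; s=np.linalg.lstsq(A,(hull**2).sum(1),rcond=None)[0]
    return np.round(s[:2],1),round(np.sqrt(s[2]+s[0]**2+s[1]**2),1)
def roi(u0,v0,u1,v1):
    m=np.zeros(H.shape,bool); m[v0:v1,u0:u1]=1; return m
def big(m): return max(blobs(m,10),key=lambda b:b[0][4])
b=big((H>4)&(H<28)&(S>160)&roi(290,110,350,172)); print("orange",circ(b[2],.002))
b=big((H>95)&(H<128)&(S>150)&roi(290,165,350,232)); print("blue",circ(b[2],.002))
b=big((V<60)&roi(305,132,335,163)); print("cap",b[0],circ(b[2],.070))
b=big((V<60)&roi(298,180,347,232)); print("lid",b[0],circ(b[2],.055))
E
python3 plan.py 0.7 520 -180 220 -110.8 0 12
```

```text
orange (array([448.7, 127.1]), np.float64(27.0))
blue (array([385.6, 150.3]), np.float64(26.0))
cap [310 137  21  22 385] (array([447.1, 127.5]), np.float64(10.5))
lid [ 303  189   37   39 1164] (array([385.4, 149.2]), np.float64(20.8))
t 50.7167 [411.8 141.7 207.4] zdir -110.8 down [ 0. -0. -1.] w 0.060981382903227355 F [-0.3  0.1  0.6]
[[0.7,-0.18,-0.01,0.219,-0.0,0.0,-0.0],[0.7,-0.179,-0.011,0.219,-0.0,0.0,-0.0],[0.7,-0.18,-0.01,0.219,-0.0,0.0,-0.0],[0.7,-0.179,-0.011,0.218,-0.0,0.0,-0.0],[0.7,-0.18,-0.01,0.219,-0.0,0.0,-0.0],[0.7,-0.179,-0.011,0.218,-0.0,0.0,-0.0],[0.7,-0.18,-0.01,0.219,-0.0,0.0,-0.0],[0.7,-0.179,-0.011,0.218,-0.0,0.0,-0.0],[0.7,-0.18,-0.01,0.219,-0.0,0.0,-0.0],[0.7,-0.179,-0.011,0.218,-0.0,0.0,-0.0],[0.7,-0.18,-0.01,0.219,-0.0,0.0,-0.0],[0.7,-0.179,-0.011,0.218,-0.0,0.0,-0.0001]]
12 max shift 28.36564823867066 turn 0.018000000000000002
```

Emit:
play_rows(series=[[0.7, -0.1, 0, 0.2, 0, 0, 0], [0.7, -0.152, 0, 0.33, 0, 0, 0], [0.7, -0.152, 0, 0.33, 0, 0, 0], [0.7, -0.152, 0, 0.33, 0, 0, 0], [0.7, -0.152, 0, 0.33, 0, 0, 0], [0.7, -0.152, 0, 0.33, 0, 0, 0], [0.7, -0.152, 0, 0.33, 0, 0, 0], [0.7, -0.152, 0, 0.33, 0, 0, 0], [0.7, -0.152, 0, 0.33, 0, 0, 0], [0.7, -0.152, 0, 0.33, 0, 0, 0], [0.7, -0.152, 0, 0.33, 0, 0, 0], [0.7, -0.152, 0, 0.33, 0, 0, 0]])

```text
time: 51.72
position: [0.4406, -0.2816, 0.2071]
tool_rot: [0.128, 0.696, -0.695, -0.128]
ft_force: [0.7, 0.7, 0.7]
grip_width: 0.0604
```

Emit:
play_rows(series=[[0.7, 0.05, 0, 0.33, 0, 0, 0], [0.7, 0.05, 0, 0.33, 0, 0, 0], [0.7, 0.05, 0, 0.33, 0, 0, 0], [0.7, 0.05, 0, 0.33, 0, 0, 0], [0.7, 0.05, 0, 0.33, 0, 0, 0], [0.7, 0.05, 0, 0.3, 0, 0, 0], [0.7, 0, 0, 0.1, 0, 0, 0], [0.7, 0, 0, 0, 0, 0, 0], [0.7, 0, 0, 0, 0, 0, 0]])

```text
time: 52.47
position: [0.3397, -0.4599, 0.2069]
tool_rot: [0.128, 0.696, -0.695, -0.128]
ft_force: [0.6, -0.2, -0.9]
grip_width: 0.061
```

```bash
python3 - <<'E'
from rig import robot,eyes
from h import *
o=robot.get_obs(); print(o["time"],o["position"],o["ft_force"])
im=eyes.camera("top")[:,:,::-1].copy(); cv2.imwrite("pics/t31.png",im); p=eyes.camera_params("top")
def slide(f):
    im=cv2.imread(f); h=cv2.cvtColor(im,cv2.COLOR_BGR2HSV); H,S,V=[x.astype(int) for x in cv2.split(h)]
    roi=np.zeros(H.shape,bool); roi[130:235,180:265]=1
    b=max(blobs((H>85)&(V<125)&(V>55)&roi,20),key=lambda b:b[0][4]); m2=cv2.morphologyEx(b[2].astype(np.uint8),cv2.MORPH_CLOSE,np.ones((15,15))); m2=cv2.morphologyEx(m2,cv2.MORPH_OPEN,np.ones((7,7)))
    r,w=rect(p,m2,.07); print(f,r)
slide("pics/top0.png"); slide("pics/t31.png")
a=cv2.imread("pics/top0.png").astype(int); d=np.abs(im.astype(int)-a).sum(2)
print("diff px in slide region",(d[140:230,185:240]>60).sum())
E
```

```text
52.4667 [ 0.33973845 -0.45989615  0.20688971] [ 0.64961607 -0.22519012 -0.85957585]
pics/top0.png ((455.815185546875, 250.74481201171875), (109.75447845458984, 173.54637145996094), 69.04380798339844)
pics/t31.png ((455.5176086425781, 250.8587646484375), (109.75447845458984, 174.1836700439453), 69.04380798339844)
diff px in slide region 250
```

View pics/t31.png

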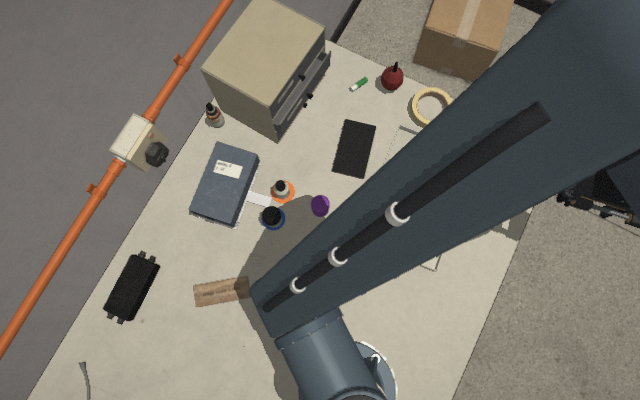

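The slide box is within 0.3 mm and 0° of where it started; the pot and bottle stand on their coasters and the arm is clear.

```bash
python3 -c "
from rig import ticket
print(ticket.hand_in())"
```

```text
the job is handed in; nothing more can be done
None
```

The job is done and handed in at about 52.5 s of the 136 s allowed. I stood the pot and the bottle on the dark pad and drew the wooden case straight out. It now lies on the green mat, the pot is back on the blue coaster, and the bottle is on the orange one.

**Last checks:**
- **Case:** within about 1 mm and 0.7° of the mat's middle, lying flat.
- **Pot and bottle:** about 1 mm (pot) and 1.7 mm (bottle) from the measured coaster centres, both upright.
- **Slide box:** within 0.3 mm and 0° of its start in the top view.
- **Robot:** open and clear of everything.

**What disagreed or went wrong:**
- **Fingertips:** they do not stand 25 mm ahead of the TCP as stated. Touching the coasters put them about 7 mm behind it, and I used that from then on.
- **Bottle slips:** before I knew this, my first two grips on the bottle were too high and it slipped out. In every view it stayed upright on its coaster. I only noticed the first slip after an empty trip to the pad.
- **Carry to the pad:** the third grip, which carried the bottle to the pad, was still high but held at 60 N. The pot's first carry was by a high grip too.
- **Empty grip on the case:** the first attempt closed above it without moving it.
- **Touch test:** it pressed the shut fingertips on the coasters with up to 45 N at the wrist, well under the 120 N wrist limit. The 40 N limit is stated for the arm and the gripper's body, and only the fingertips were touching.

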